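Reset the monochromator to the laser line, then open the shutter over the beam guard

TASK

Reset the monochromator to the laser line: its drive has backlash, so with the crank wind the handwheel anticlockwise until its red line is about an eighth of a turn or more past the yellow index, then come back clockwise and stop with the red line on the index, which leaves the orange pointer on the red mark of the scale. Only then take the hooked rod from its fork rest, reach over the beam guard with it and pull the shutter lever all the way towards the robot, touching the lever with nothing but the rod. Lay the rod back in its rest with the hook hanging as before, and leave the other things on the table where they stand.

Things in the scene. Friction and masses are not known exactly. Their poses are not given: they have to be found in the camera images.
- wheel_centre (a point): Centre of the face of the steel handwheel (124 mm diameter) on the blue panel of the white monochromator that faces the robot and up. Turns with the wheel: z is the wheel's axis, out of the panel, leaning towards the robot 35 deg from vertical; x runs along the red line on the face (20 to 62 mm from the centre), -x to the crank. Ticks every 10 deg. The hub stands 16 mm above the face.
- crank_grip (a point): Middle of the crank's black handle, a sleeve 22 mm in diameter and 62 mm long, parallel to the wheel's axis, 46 mm from it opposite the red line, spinning freely on its pin. It spans 5 to 67 mm above the wheel's face, this point 36 mm. Held along the wheel's axis it can be carried round without turning the fingers; it takes about 3 N. Site axes as wheel_centre.
- dial (a joint): Angle of the handwheel in rad: 0 with its red line on the fixed yellow index (at the wheel's uppermost point, just outside the rim), positive clockwise as seen facing the panel; range -2.6 to 2.6. Starts 0.48 to 1.04 past the index. At 0 the crank is at the wheel's lowest point, nearest the robot. The wheel stays where it is left.
- pointer (a joint): Position in m of the small orange sled with a pointer under the clear window on top of the monochromator, 0 on the scale's red mark, positive to the robot's right. The wheel drives it 10 mm per rad with 6 mm (0.6 rad) of lost motion: clockwise it stands at 0.010 x dial, anticlockwise at 0.010 x dial + 0.006, and it stays put while the slack is crossed.
- mono: The monochromator, a white desk-form case 300 mm deep, 230 mm wide, 184 mm high at the rear (200 mm with the window); fixed. Origin under its centre on the table, x axis away from its inclined front panel, z up. The wheel's axis leaves the panel in the plane y = 0, at x = -65 mm, z = 125 mm.
- rod_grip (a point): Centre of the black square grip (84 mm long, 16 mm square, orange band towards the hook) of the hooked rod. x runs along the rod to the hook, z up. The steel rod, 10 mm thick, runs from 90 mm behind this point to 150 mm ahead of it and there bends straight down (-z) to a tip 67 mm below its axis. About 0.18 kg, balanced some 20 mm ahead of this point.
- rod_hook (a point): Lower tip of the rod's bent end, 150 mm ahead of and 67 mm below the grip's centre.
- rest: Fork rest of the rod, fixed: base 170 x 70 x 10 mm and two posts 65 mm before and behind its origin, each with an upward V notch about 30 mm wide, 111 mm high overall, carrying the rod with its axis 100 mm above the table. Origin under its centre on the table, x axis along the rod towards the hook; the rod's grip lies between the posts, its centre above the origin.
- shutter (a joint): Angle of the shutter lever in rad: 0 closed (leaning 0.5 rad away from the robot), 1.0 open (leaning 0.5 rad towards the robot, at its stop). It stays where it is left; pulling takes about 2 N at the ball.
- shutter_ball (a point): Centre of the red ball (22 mm diameter) at the end of the 64 mm lever on a grey shutter box behind the guard. The lever pivots 62 mm above the table about the y axis of laser; the ball's centre is 118 mm above the table at both ends of its throw, 126 mm at mid-throw, and travels 61 mm along -x of laser.
- guard_top (a point): Middle of the top edge of the black beam guard with a yellow stripe: an upright plate 200 mm wide, 5 mm thick, its top 115 mm above the table, standing between the robot and the shutter lever, 80 mm from the lever's pivot.
- laser: Fixed base of guard, shutter and white laser head (the head, 85 mm high, lies beyond the guard's left end, 95 to 265 mm to +y of the lever). Origin on the table under the lever's pivot; x axis from guard to lever, away from the robot, z up. Behind the lever the base is clear.
- blower: Bystander: dark red rubber blower bulb, upright, 68 mm diameter, 130 mm high; origin under its centre.
- solvent: Bystander: white bottle, 62 mm diameter, 150 mm high; origin under its centre.
- objective: Bystander: steel microscope objective, 38 mm diameter, 62 mm high, upright; origin under its centre.
- chamber: Bystander: aluminium sample chamber 130 x 130 x 50 mm with side flanges, 240 mm across them in y; origin under its centre.
- wrench: Bystander: wrench 150 mm long, lying flat.
- sample_box: Bystander: blue and white sample box 100 x 70 x 31 mm; origin under its centre.
- lens_mount: Bystander: black lens mount on a post, 132 mm high; origin under its centre.
Mind the look-alikes: they are no part of the job. What is shaped like the rest but pink or turquoise is not meant.

How it is judged (in metres and radians):
On the way, in this order (a step that is already met when the one before it is completed fails the run):
1. the handwheel is wound anticlockwise to at least 0.6 rad past the index (value of joint dial below -0.6 rad), for 0.05 s.
2. the red line is back on the index (0.1 rad), reached clockwise, so that the pointer is on the red mark (2 mm), with the crank let go and the shutter still closed (value of joint dial between -0.1 and 0.1 rad and value of joint pointer between -0.002 and 0.002 m and contact force between mono and the fingers below 0.2 N and value of joint shutter below 0.1 rad), for 0.2 s.
3. the shutter lever is pulled over to its open stop (value of joint shutter above 0.85 rad), for 0.2 s.
At the end, for the whole second after the job is handed in: Dial within 0.1 rad of the index, pointer within 2 mm of the red mark; shutter beyond 0.85 rad; rod at rest in both notches, grip within 30 mm along and 8 mm across the rest's middle, axis 94 to 108 mm up, hook at its old end and hanging (tip under 60 mm) (value of joint dial between -0.1 and 0.1 rad and value of joint pointer between -0.002 and 0.002 m and value of joint shutter above 0.85 rad and x of rod_grip in the frame of rest between -0.03 and 0.03 m and y of rod_grip in the frame of rest between -0.008 and 0.008 m and z of rod_grip in the frame of rest between 0.094 and 0.108 m and x of rod_hook in the frame of rest above 0.1 m and z of rod_hook in the frame of rest below 0.06 m and linear speed of rod below 0.02 m/s); the robot touches nothing.
It fails at once if the shutter lever is touched by the gripper or the arm instead of the rod (contact force between shutter and the fingers above 0.5 N or contact force between shutter and the arm above 0.5 N).
It fails at once if a bystander is moved more than 30 mm (distance of any of blower, solvent, objective, chamber, wrench, sample_box, lens_mount from where it was at the start of the episode above 0.03 m).
It also fails if it takes over 58 s, if anything falls off the work surface, if the arm or the gripper's body presses on something with over 40 N, if the wrist force passes 120 N, or if a joint passes its speed limit or range.

ROBOT

A 6-joint arm with a two-finger parallel gripper is mounted at the origin on the work surface. World frame = base frame: x ahead of the robot, y to its left, z up, the work surface at z = 0. Lengths are in m, angles in degrees, forces in N, time in s.
With the tool pointing down it reaches from about 0.4 to 0.825 m from the base axis. Payload 7 kg.
Tool frame: the origin (TCP) lies midway between the tips of the shut fingers; the grasp point (between the pads) lies 19 mm behind it; z points along the fingers, y is the direction in which the jaws open and shut (so a half turn about z gives the same grasp; the last joint's range is limited). The gripper opens to 88 mm and grips with 3 to 60 N. Pads are 19 mm wide; open, the fingers measure 130 mm over their backs; the gripper's body (78 mm by 193 mm) begins 47 mm behind the grasp point.
Start: joints at [-51.274, 20.546, 0.682, 0, -70.136, -16.507], TCP at [0.255, -0.625, 0.192] pointing down, gripper open.
Joint ranges: [-176.03, 176.03], [-82.01, 121.73], [-58.28, 71.71], [-173.87, 95.51], [-174.79, -0.11], [-173.66, 173.66]. Speed limits (degrees/s): [136.94, 136.94, 172.46, 180, 180, 180].

INTERFACE

Orientations are given as [roll, pitch, yaw] about the fixed x, y, z axes, in that order (R = Rz(yaw) Ry(pitch) Rx(roll)).
In Python, from plant import get_state, capture, close_job gives the robot as it stands.
- The arm moves only by the tool apply_moves, never from a script. Its argument "commands" is a list of rows, each an object with "grip": the opening, from 0 (shut) to 1 (fully open); "dp": the shift along the tool's x, y, z in mm, a list of three; "yaw": the turn about the tool's z in rad. A call has 1 to 12 rows; each row is the pose to reach, as a shift and turn from the pose commanded when the call began, along the tool's axes at that moment; what a row does not reach only later rows make up. A row lasts 1/8 s, in which the tool goes at most 62.5 mm and 10.7 degrees, less where a joint would pass 70% of its speed; a pose out of reach is approached as far as the arm can. A call with a gripper value outside its range is refused whole. The fingers move at their own pace and stop on an object; "newtons" is the grip in N (left out, the last holds). Time passes only in rows, so rows that repeat a pose let the fingers close. It gives the time, the measured TCP pose, the force and the opening at its end, in the units of the state.
- get_state(): the state, without advancing time (a new reading comes with each control period).
- capture(name): name is "scene" or "top" or "wrist"; returns a dict with "color" (400x640x3 uint8, red, green, blue), "camera_matrix" (3x3 intrinsics, pixels), "xyz" and "rotation" of the camera in the world; the wrist camera has in their place "T_tool_cam" (4x4, takes a point from camera to tool coordinates, whose origin is the TCP and whose axes are the flange's). Camera axes: x right, y up, looking along -z (the intrinsics and any distortion apply to the point x, -y, -z); pixel columns grow to the right and rows downward; lengths in m; the calibration is good to about 2 mm. A picture is of the moment at which its call begins: read the wrist's pose just before it. There is no depth.
- close_job(): hands the job in, once; it reports no verdict.
The state is a dict: "time_s": time; "joints": joint angles; "qd": joint speeds; "joint_torque": joint torques, N m; "tcp_pos": TCP position; "eef_rot": TCP orientation; "contact_force": force on the tool from outside, world axes, zero at the start; "moment": the same for the moment, N m; "gripper_width": finger opening in m.
Only numpy, scipy, OpenCV 4.12 (cv2) and the standard library are available. Lean on these libraries where they do the work, as an engineer would, in place of code of your own. Each camera call takes 0.05 s, during which the arm holds its last target.

## Working session

There is one attempt and no reset: what is moved stays moved. The work goes in short steps, Python scripts to look and compute and a tool call to move; the robot and the scene stay as the last step left them, time stands still between calls to the robot, and variables do not carry over. Pictures are saved under pics/ and viewed, and the job is handed in when it is done.

Besides the shell and the picture viewer there is one more tool, called after ">>>" by a JSON object that holds its "fn" and its "kwargs", one argument or row to a line. apply_moves: Moves the arm, as the interface text tells. Its arguments: {"type":"object","properties":{"commands":{"type":"array","items":{"type":"object","properties":{"grip":{"type":"number"},"dp":{"type":"array","items":{"type":"number"}},"yaw":{"type":"number"}}}},"newtons":{"type":"number"}},"required":["commands"]}

```bash
ls; mkdir -p pics
cat > h.py <<'E'
import numpy as np, cv2
from plant import get_state, capture, close_job
def snap(name,fn):
    s=get_state(); c=capture(name)
    cv2.imwrite('pics/'+fn,c['color'][:,:,::-1]); 
    import pickle; pickle.dump((s,c),open('pics/'+fn+'.pkl','wb'))
    return s,c
E
python3 - <<'E'
from h import *
for n in ['scene','top','wrist']:
    s,c=snap(n,n+'0.png'); print({k:v for k,v in c.items() if k!='color'})
print(s)
E
```

```text
pics
{'camera_matrix': array([[491.06358439,   0.        , 323.75334188],
       [  0.        , 491.06358439, 202.3327608 ],
       [  0.        ,   0.        ,   1.        ]]), 'xyz': array([1.00927234, 0.93059863, 0.87704733]), 'rotation': array([ 54.07091396,   0.19005716, 149.89911151])}
{'camera_matrix': array([[458.02996503,   0.        , 318.34626329],
       [  0.        , 458.02996503, 204.35527441],
       [  0.        ,   0.        ,   1.        ]]), 'xyz': array([0.35586053, 0.02201938, 1.60484921]), 'rotation': array([  5.71039703,   0.13959165, -88.79176076])}
{'camera_matrix': array([[292.34254139,   0.        , 320.84994554],
       [  0.        , 292.34254139, 197.4275899 ],
       [  0.        ,   0.        ,   1.        ]]), 'T_tool_cam': array([[-2.64661109e-04,  9.67691374e-01,  2.52137533e-01,
         6.74285685e-02],
       [ 9.99998681e-01, -1.47984108e-04,  1.61762392e-03,
        -1.29202846e-03],
       [ 1.60267306e-03,  2.52137628e-01, -9.67690058e-01,
        -1.92198359e-01],
       [ 0.00000000e+00,  0.00000000e+00,  0.00000000e+00,
         1.00000000e+00]])}
{'time_s': 0.1, 'joints': array([-5.12727766e+01,  2.05874745e+01,  6.37455153e-01, -1.58356700e-02,
       -7.01343122e+01, -1.65077275e+01]), 'qd': array([ 0.04147973, -0.14621186,  0.13276371,  0.07203797, -0.02602158,
       -0.04997052]), 'joint_torque': array([-1.59800984e-03, -5.84162879e+01,  2.93750507e+01,  7.01554075e+00,
        1.01540732e-02, -5.22819369e-05]), 'tcp_pos': array([ 0.25503807, -0.62443762,  0.19160885]), 'eef_rot': array([ 1.79914914e+02, -9.69073210e-03, -1.57785889e+02]), 'contact_force': array([-0.0530401 , -0.10219379, -0.37963296]), 'moment': array([-0.0310107 ,  0.02592417, -0.00021762]), 'gripper_width': 0.08767153360921873}
```

View pics/scene0.png

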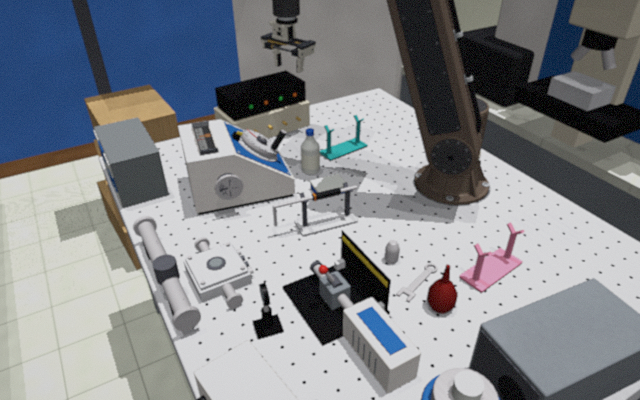

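View pics/top0.png

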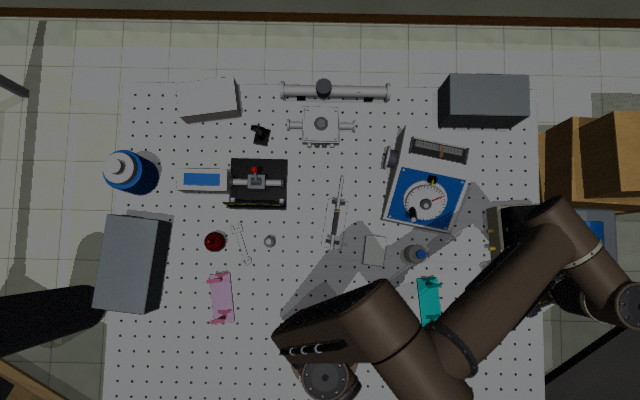

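View pics/wrist0.png

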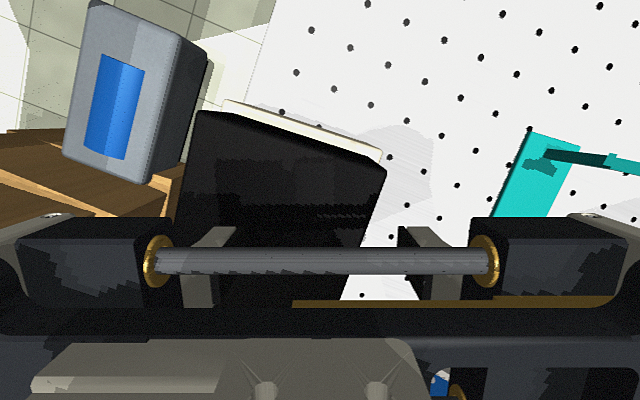

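The scene view shows the monochromator at left (wheel around 260,145), the rod in its white rest (315,200), the guard (365,265) and the ball (323,270). I'll enlarge the top view to measure them.

Run:
```python
import cv2
a=cv2.imread('pics/top0.png')
cv2.imwrite('pics/t_a.png',cv2.resize(a[120:240,360:500],None,fx=5,fy=5,interpolation=cv2.INTER_CUBIC))
cv2.imwrite('pics/t_b.png',cv2.resize(a[140:260,210:370],None,fx=5,fy=5,interpolation=cv2.INTER_CUBIC))
a=cv2.imread('pics/scene0.png')
cv2.imwrite('pics/s_a.png',cv2.resize(a[100:240,180:370],None,fx=4,fy=4,interpolation=cv2.INTER_CUBIC))
cv2.imwrite('pics/s_b.png',cv2.resize(a[220:340,280:420],None,fx=5,fy=5,interpolation=cv2.INTER_CUBIC))
```

```text
(no output)
```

View pics/t_a.png

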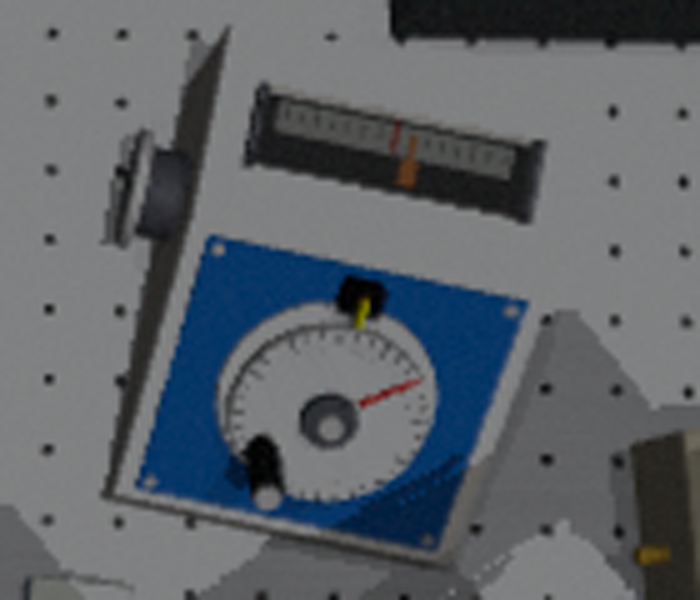

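View pics/t_b.png

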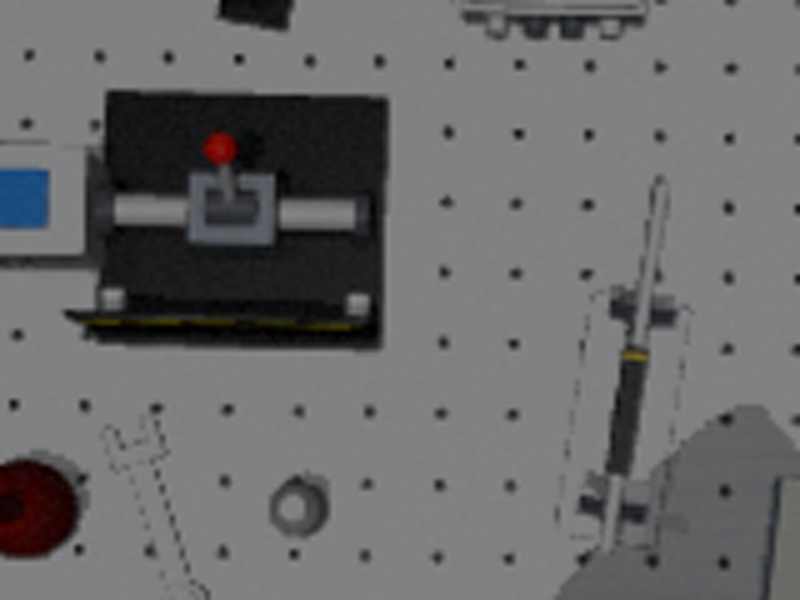

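View pics/s_a.png

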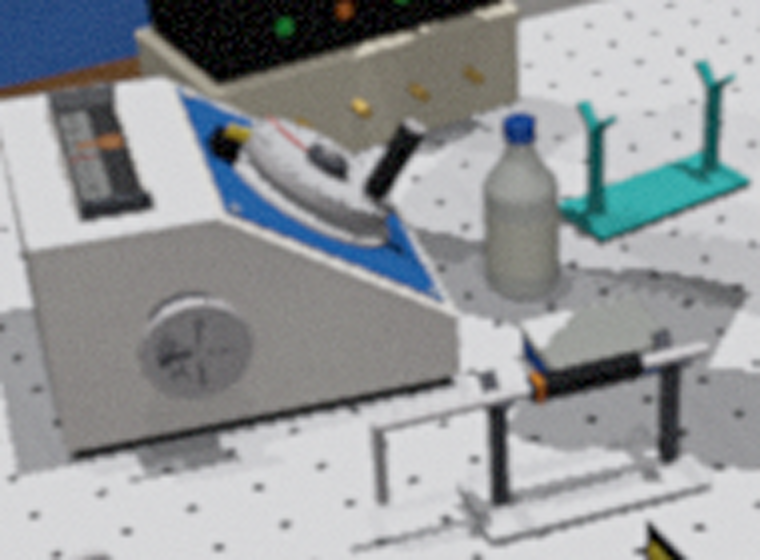

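View pics/s_b.png

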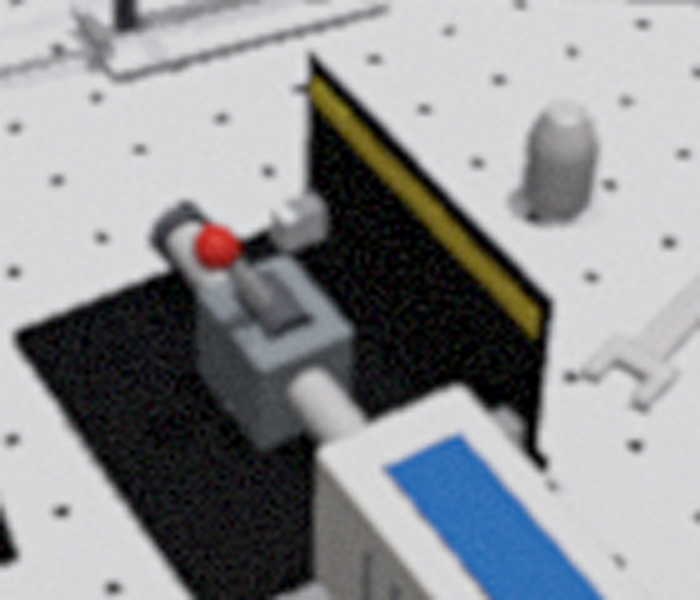

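```bash
cat >> h.py <<'E'
import pickle
from scipy.spatial.transform import Rotation as R
from scipy.optimize import least_squares
def cam(fn):
    s,c=pickle.load(open('pics/'+fn+'.pkl','rb')); K=c['camera_matrix']
    if 'xyz' in c: return K,R.from_euler('xyz',c['rotation'],degrees=True).as_matrix(),np.array(c['xyz'])
    T=np.eye(4);T[:3,:3]=R.from_euler('xyz',s['eef_rot'],degrees=True).as_matrix();T[:3,3]=s['tcp_pos']
    T=T@c['T_tool_cam'];return K,T[:3,:3],T[:3,3]
def proj(C,P):
    K,Rm,t=C;p=(np.atleast_2d(P)-t)@Rm
    q=np.c_[p[:,0],-p[:,1],-p[:,2]]@K.T
    return q[:,:2]/q[:,2:]
def ray(C,uv):
    K,Rm,t=C;d=np.linalg.inv(K)@np.array([uv[0],uv[1],1.]);d=Rm@np.array([d[0],-d[1],-d[2]]);return t,d/np.linalg.norm(d)
def onz(C,uv,z):
    t,d=ray(C,uv);return t+d*(z-t[2])/d[2]
def tri(obs):
    A=0;b=0
    for C,uv in obs:
        t,d=ray(C,uv);M=np.eye(3)-np.outer(d,d);A=A+M;b=b+M@t
    return np.linalg.solve(A,b)
def crop(uv,off,s): return (np.array(uv)+.5)/s-.5+np.array(off)
def W(p,P): # pose x,y,yaw
    return R.from_euler('z',p[2]).apply(np.atleast_2d(P))+[p[0],p[1],0]
def fit(obs,p0):
    f=lambda p:np.concatenate([proj(C,W(p,P))[0]-uv for C,uv,P in obs])
    r=least_squares(f,p0,loss='soft_l1');return r.x,f(r.x).reshape(-1,2).round(1)
E
cat > m1.py <<'E'
from h import *
T=cam('top0.png');S=cam('scene0.png')
ta=lambda u,v:crop((u,v),(360,120),5);tb=lambda u,v:crop((u,v),(210,140),5)
sa=lambda u,v:crop((u,v),(180,100),4);sb=lambda u,v:crop((u,v),(280,220),5)
o=[(T,ta(228,28),(.15,.115,.184)),(T,ta(105,495),(-.15,.115,.0655)),(T,ta(455,562),(-.15,-.115,.0655)),
 (S,sa(458,316),(-.15,.115,.0655)),(S,sa(75,452),(.15,.115,0)),(S,sa(30,250),(.15,.115,.184)),(S,sa(222,215),(.019,.115,.184))]
mono,r=fit(o,[.6,-.3,-.2]);print('mono',mono,r.tolist())
o=[(T,tb(660,178),(.155,0,.1)),(T,tb(608,550),(-.09,0,.1)),(T,tb(634,351),(.042,0,.108)),(T,tb(620,474),(-.042,0,.108)),(S,sa(378,430),(.150,0,.1)),(S,sa(380,503),(.15,0,.033)),(S,sa(708,349),(-.09,0,.1))]
rest,r=fit(o,[.45,0,0.]);print('rest',rest,r.tolist())
o=[(T,tb(220,149),(.0307,0,.118)),(S,sb(216,246),(.0307,0,.118)),(S,sb(312,55),(-.08,-.1,.115)),(S,sb(550,300),(-.08,.1,.115)),(T,tb(66,312),(-.08,.1,.115)),(T,tb(372,318),(-.08,-.1,.115))]
las,r=fit(o,[.55,.2,0.]);print('laser',las,r.tolist())
print('ball tri',tri([(T,tb(220,149)),(S,sb(216,246))]), W(las,(.0307,0,.118)))
print('hub top tri',tri([(T,ta(330,428)),(S,sa(330,160))]))
Z=np.array([-np.sin(np.radians(35)),0,np.cos(np.radians(35))]);
A=W(mono,[-.065,0,.125]);print('axis pt',A)
for n,uv in dict(bottle=(413,254),box=(374,250),obj=(269,241),teal=(430,300)).items(): print(n,onz(T,uv,.03))
print('rest grip',W(rest,(0,0,.1)),'hook',W(rest,(.15,0,.033)),'guard',W(las,[(-.08,0,.115),(-.08,.1,.115),(-.08,-.1,.115)]))
# dial from images: red line end and panel pts for h
h0=.03
import itertools
for h in (.02,.03,.04):
  c=np.array([-.065,0,.125])+Z*h
  U=np.array([np.cos(np.radians(35)),0,np.sin(np.radians(35))]) # uphill
  print(h,'centre',proj(T,W(mono,c)),'uphub',proj(T,W(mono,c+Z*.016)))
  f=lambda a:(proj(T,W(mono,[c+r*(np.cos(a)*U+np.sin(a)*np.array([0,-1,0])) for r in (.062,.02)]))-[ta(421,379),ta(360,403)]).ravel()
  q=least_squares(f,[.8]);print('dial',q.x,q.fun.round(2))
print('hubpix',ta(330,430))
E
python3 m1.py
```

```text
mono [ 0.59057036 -0.32976623 -0.18234152] [[0.7, -1.0], [2.4, 0.6], [-0.3, 1.0], [0.7, -0.0], [-0.7, 3.8], [0.1, 0.5], [-0.0, 0.9]]
rest [ 0.44897113 -0.02757573 -0.13086834] [[0.4, 0.8], [-0.1, -0.4], [0.7, -0.6], [-0.3, 0.2], [0.2, -0.3], [1.2, 1.1], [-1.0, 0.3]]
laser [ 0.58473399  0.24138424 -0.00142326] [[0.8, 0.0], [-0.1, 0.7], [-0.6, -0.6], [0.3, 0.8], [0.0, 0.3], [-0.1, 0.5]]
ball tri [0.61540316 0.2432188  0.12157928] [[0.61543396 0.24134055 0.118     ]]
hub top tri [ 0.50681289 -0.31387944  0.15145036]
axis pt [[ 0.52664794 -0.3179796   0.125     ]]
bottle [ 0.3495356  -0.29775335  0.03      ]
box [ 0.36032668 -0.16444778  0.03      ]
obj [0.3834467  0.19568245 0.03      ]
teal [ 0.19600743 -0.35530313  0.03      ]
rest grip [[ 0.44897113 -0.02757573  0.1       ]] hook [[ 0.59768848 -0.04715     0.033     ]] guard [[0.50473407 0.2414981  0.115     ]
 [0.5048764  0.341498   0.115     ]
 [0.50459174 0.1414982  0.115     ]]
0.02 centre [[425.73313833 202.46869408]] uphub [[426.16715165 204.85297882]]
dial [0.90504855] [ 0.47 -0.21  0.06 -0.06]
0.03 centre [[426.00342725 203.95354652]] uphub [[426.44265117 206.36645607]]
dial [0.80336577] [ 0.01 -0.32  0.09  0.92]
0.04 centre [[426.27695527 205.45619324]] uphub [[426.72148419 207.8982462 ]]
dial [0.70964999] [-0.56 -0.22  0.09  1.98]
hubpix [425.6 205.6]
```

```bash
cat >> h.py <<'E'
def togo(xyz,yaw):
    s=get_state();M=R.from_euler('xyz',s['eef_rot'],degrees=True).as_matrix()
    d=M.T@(np.array(xyz)-s['tcp_pos'])*1000
    dy=(yaw-s['eef_rot'][2]+180)%360-180
    print('dp',d.round(1),'yaw',round(-np.radians(dy),4),'t',round(s['time_s'],2),'F',s['contact_force'].round(1),'w',round(s['gripper_width'],4),'rpy',s['eef_rot'].round(2),s['tcp_pos'].round(4),'q',s['joints'].round(0))
E
python3 -c "
from h import *
togo((.255,-.55,.32),-10.4)
togo((.446,-.315,.32),-10.4)"
```

```text
dp [ -28.1   69.2 -128.2] yaw -2.5723 t 0.15 F [-0.1  0.1  0.1] w 0.0877 rpy [ 1.7993e+02 -1.0000e-02 -1.5778e+02] [ 0.2551 -0.6245  0.1917] q [-51.  21.   1.  -0. -70. -17.]
dp [-293.8  214.5 -128. ] yaw -2.5723 t 0.15 F [-0.1  0.1  0.1] w 0.0877 rpy [ 1.7993e+02 -1.0000e-02 -1.5778e+02] [ 0.2551 -0.6245  0.1917] q [-51.  21.   1.  -0. -70. -17.]
```

>>> {"fn": "apply_moves", "kwargs": {
  "commands": [
    {"grip": 1, "dp": [0, 0, -62], "yaw": -0.18},
    {"grip": 1, "dp": [0, 0, -124], "yaw": -0.36},
    {"grip": 1, "dp": [-294, 214, -128], "yaw": -2.572},
    {"grip": 1, "dp": [-294, 214, -128], "yaw": -2.572},
    {"grip": 1, "dp": [-294, 214, -128], "yaw": -2.572},
    {"grip": 1, "dp": [-294, 214, -128], "yaw": -2.572},
    {"grip": 1, "dp": [-294, 214, -128], "yaw": -2.572},
    {"grip": 1, "dp": [-294, 214, -128], "yaw": -2.572},
    {"grip": 1, "dp": [-294, 214, -128], "yaw": -2.572},
    {"grip": 1, "dp": [-294, 214, -128], "yaw": -2.572},
    {"grip": 1, "dp": [-294, 214, -128], "yaw": -2.572},
    {"grip": 1, "dp": [-294, 214, -128], "yaw": -2.572}
  ]
}}

```text
time_s: 1.65
tcp_pos: [0.4464, -0.3153, 0.3202]
eef_rot: [-180.0, 0.0, -29.4]
contact_force: [-0.3, 0.0, 0.5]
gripper_width: 0.0879
```

```bash
python3 -c "
from h import *
togo((.446,-.315,.32),-10.4)"
```

```text
dp [-0.5 -0.1  0.2] yaw -0.3308 t 1.65 F [-0.3  0.   0.5] w 0.0879 rpy [-1.800e+02  3.000e-02 -2.936e+01] [ 0.4464 -0.3153  0.3202] q [-15.   5.  -3.  -0. -82.  75.]
```

>>> {"fn": "apply_moves", "kwargs": {
  "commands": [
    {"grip": 1, "dp": [0, 0, 0], "yaw": -0.165},
    {"grip": 1, "dp": [0, 0, 0], "yaw": -0.331},
    {"grip": 1, "dp": [0, 0, 0], "yaw": -0.331}
  ]
}}

```text
time_s: 2.02
tcp_pos: [0.4463, -0.3155, 0.3202]
eef_rot: [-180.0, 0.0, -10.8]
contact_force: [-1.0, 0.1, 0.4]
gripper_width: 0.0874
```

```bash
python3 -c "
from h import *
togo((.446,-.315,.32),-10.4)
snap('wrist','w1.png')
a=cv2.imread('pics/w1.png');cv2.imwrite('pics/w1b.png',a[0:400])"
```

```text
dp [-0.4 -0.4  0.2] yaw -0.0074 t 2.02 F [-1.   0.1  0.4] w 0.0874 rpy [-1.7999e+02  2.0000e-02 -1.0820e+01] [ 0.4463 -0.3155  0.3202] q [-15.   5.  -3.  -0. -82.  94.]
```

View pics/w1.png

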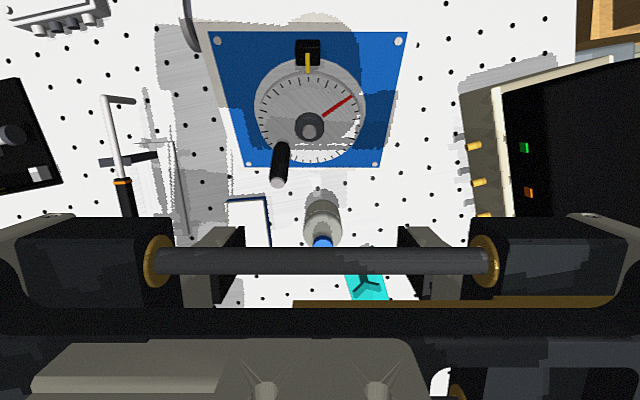

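Run:
```python
import cv2
a=cv2.imread('pics/w1.png');cv2.imwrite('pics/w1c.png',cv2.resize(a[20:200,200:410],None,fx=3.5,fy=3.5,interpolation=cv2.INTER_CUBIC)[:600])
```

```text
(no output)
```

View pics/w1c.png

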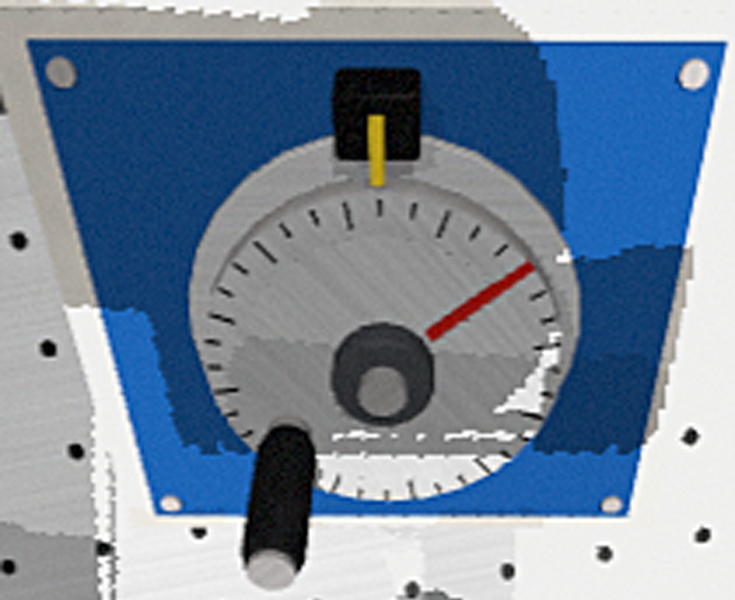

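```bash
cat > m2.py <<'E'
from h import *
T=cam('top0.png');S=cam('scene0.png')
ta=lambda u,v:crop((u,v),(360,120),5);sa=lambda u,v:crop((u,v),(180,100),4)
w=lambda u,v:crop((u,v),(200,20),3.5)
Wc=cam('w1.png')
th=np.radians(35);Z=np.array([-np.sin(th),0,np.cos(th)]);U=np.array([np.cos(th),0,np.sin(th)]);Y=np.array([0,1,0])
O=np.array([-.065,0,.125])
def pt(h,d,r,s): return O+Z*(h+s)+r*(np.cos(d)*U-np.sin(d)*Y)
caseo=[(T,ta(228,28),(.15,.115,.184)),(T,ta(105,495),(-.15,.115,.0655)),(T,ta(455,562),(-.15,-.115,.0655)),
 (S,sa(458,316),(-.15,.115,.0655)),(S,sa(30,250),(.15,.115,.184)),(S,sa(222,215),(.019,.115,.184))]
wo=[(Wc,w(382,391),0,.016),(Wc,w(532,266),.062,0),(Wc,w(430,336),.02,0),(Wc,w(272,570),-.046,.067),(T,ta(421,379),.062,0),(T,ta(268,498),-.046,.067),(T,ta(331,428),0,.016)]
def f(p):
    r=[(proj(C,W(p[:3],P))[0]-uv)*.5 for C,uv,P in caseo]+[proj(C,W(p[:3],pt(p[3],p[4],rr,s)))[0]-uv for C,uv,rr,s in wo]
    return np.concatenate(r)
q=least_squares(f,[.59,-.33,-.18,.02,.85],loss='soft_l1');p=q.x
if __name__=='__main__':
    print(p,f(p).reshape(-1,2).round(1).tolist())
    print('yaw',np.degrees(p[2]))
    for d in (p[4],.4,0,-.35,-.75,-.85): print(round(d,2),W(p[:3],pt(p[3],d,-.046,.045)).round(4))
E
python3 m2.py
```

```text
[ 0.59138846 -0.32942873 -0.17950949  0.02703003  0.89880791] [[0.2, -0.6], [1.2, 0.3], [-0.1, 0.4], [0.3, -0.0], [0.0, 0.3], [-0.1, 0.5], [0.1, 1.5], [-0.2, -0.4], [-0.5, 0.1], [-0.1, -1.1], [0.6, 0.4], [0.6, -0.0], [0.5, 0.5]]
yaw -10.285136254656466
0.9 [[ 0.4701 -0.2708  0.1676]]
0.4 [[ 0.4558 -0.2866  0.1597]]
0 [[ 0.4497 -0.3037  0.1576]]
-0.35 [[ 0.4491 -0.3196  0.1592]]
-0.75 [[ 0.4541 -0.3364  0.1647]]
-0.85 [[ 0.4561 -0.34    0.1666]]
```

```bash
python3 -c "
from h import *
togo((.4701,-.2708,.22),-10.3)
togo((.4701,-.2708,.149),-10.3)"
```

```text
dp [ 14.8 -48.4 100.3] yaw -0.0117 t 2.08 F [-0.1  1.   0.4] w 0.0877 rpy [-1.7999e+02  2.0000e-02 -1.0970e+01] [ 0.4464 -0.3155  0.3203] q [-15.   5.  -3.  -0. -82.  94.]
dp [ 14.9 -48.4 171.3] yaw -0.0117 t 2.08 F [-0.1  1.   0.4] w 0.0877 rpy [-1.7999e+02  2.0000e-02 -1.0970e+01] [ 0.4464 -0.3155  0.3203] q [-15.   5.  -3.  -0. -82.  94.]
```

>>> {"fn": "apply_moves", "kwargs": {
  "commands": [
    {"grip": 1, "dp": [15, -48, 30], "yaw": -0.01},
    {"grip": 1, "dp": [15, -48, 80], "yaw": -0.01},
    {"grip": 1, "dp": [15, -48, 120], "yaw": -0.01},
    {"grip": 1, "dp": [15, -48, 150], "yaw": -0.01},
    {"grip": 1, "dp": [15, -48, 171], "yaw": -0.01},
    {"grip": 1, "dp": [15, -48, 171], "yaw": -0.01}
  ]
}}

```text
time_s: 2.82
tcp_pos: [0.469, -0.2709, 0.1479]
eef_rot: [-180.0, 0.2, -10.4]
contact_force: [0.3, 0.5, 0.5]
gripper_width: 0.0875
```

```bash
python3 -c "
from h import *
snap('wrist','w2.png')
togo((.4701,-.2708,.149),-10.3)"
```

```text
dp [ 0.1 -0.5  0.3] yaw -0.0002 t 2.88 F [ 0.9 -0.2  0.7] w 0.0875 rpy [ 1.7999e+02  7.0000e-02 -1.0310e+01] [ 0.4699 -0.2713  0.1493] q [ -9.  10. -20.   0. -60.  89.]
```

View pics/w2.png

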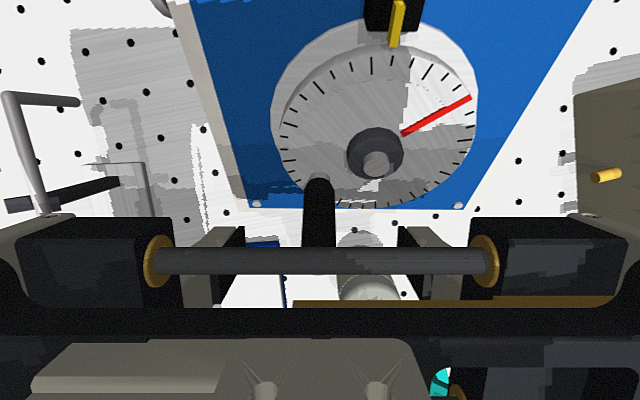

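The handle (318,215) is centred between the open fingers, so I'll close on it.

>>> {"fn": "apply_moves", "kwargs": {
  "commands": [
    {"grip": 0, "dp": [0, 0, 0], "yaw": 0},
    {"grip": 0, "dp": [0, 0, 0], "yaw": 0},
    {"grip": 0, "dp": [0, 0, 0], "yaw": 0},
    {"grip": 0, "dp": [0, 0, 0], "yaw": 0},
    {"grip": 0, "dp": [0, 0, 0], "yaw": 0}
  ],
  "newtons": 25
}}

```text
time_s: 3.5
tcp_pos: [0.4702, -0.2712, 0.1496]
eef_rot: [180.0, -0.0, -10.2]
contact_force: [0.2, 0.5, -0.2]
gripper_width: 0.0429
```

Run:
```python
from m2 import *
togo((.4701,-.2708,.149),-10.3)
s=get_state();M=R.from_euler('xyz',s['eef_rot'],degrees=True).as_matrix()
c0=W(p[:3],pt(p[3],p[4],-.046,.045))[0]
for d in np.arange(.9,-.95,-.15): print(round(d,2),(M.T@(W(p[:3],pt(p[3],d,-.046,.045))[0]-c0)*1000).round(1))
```

```text
dp [-0.2 -0.4  0.6] yaw 0.0019 t 3.5 F [ 0.2  0.5 -0.2] w 0.0429 rpy [ 1.800e+02 -1.000e-02 -1.019e+01] [ 0.4702 -0.2712  0.1496] q [ -9.  10. -20.   0. -60.  89.]
0.9 [ 0. -0. -0.]
0.75 [-4.1  4.6  2.9]
0.6 [-7.7 10.   5.3]
0.45 [-10.5  16.    7.3]
0.3 [-12.6  22.4   8.8]
0.15 [-13.8  29.1   9.7]
-0.0 [-14.3  36.   10. ]
-0.15 [-13.9  42.9   9.7]
-0.3 [-12.6  49.6   8.8]
-0.45 [-10.6  56.    7.3]
-0.6 [-7.7 62.   5.3]
-0.75 [-4.2 67.3  2.9]
-0.9 [-0.1 72.  -0. ]
```

>>> {"fn": "apply_moves", "kwargs": {
  "commands": [
    {"grip": 0, "dp": [0, 0, 0], "yaw": 0},
    {"grip": 0, "dp": [0, 0, 0], "yaw": 0},
    {"grip": 0, "dp": [0, 0, 0], "yaw": 0},
    {"grip": 0, "dp": [0, 0, 0], "yaw": 0}
  ]
}}

```text
time_s: 4.0
tcp_pos: [0.4701, -0.2709, 0.1493]
eef_rot: [-180.0, 0.0, -10.2]
contact_force: [0.9, 3.3, -0.1]
gripper_width: 0.0147
```

```bash
python3 -c "
from h import *
snap('wrist','w3.png')
togo((.4701,-.2708,.149),-10.3)"
```

```text
dp [-0.1 -0.1  0.3] yaw 0.002 t 4.05 F [-0.3  3.   0.7] w 0.0145 rpy [-1.7998e+02  1.0000e-02 -1.0190e+01] [ 0.4701 -0.2709  0.1493] q [ -9.  10. -20.  -0. -60.  89.]
```

View pics/w3.png

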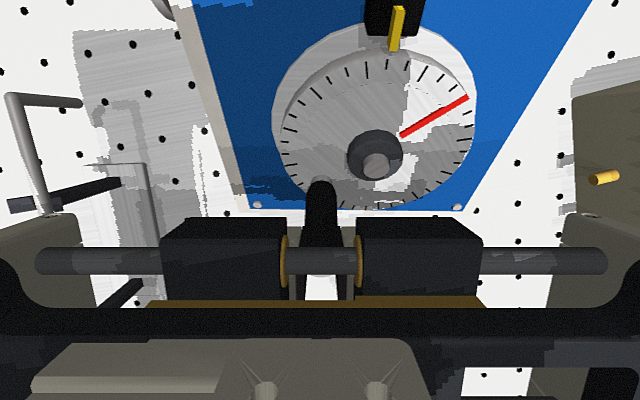

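```bash
python3 - <<'E'
from m2 import *
for fn in('w2.png','w3.png'):
  C=cam(fn);s,c=pickle.load(open('pics/'+fn+'.pkl','rb'))
  M=R.from_euler('xyz',s['eef_rot'],degrees=True).as_matrix()
  for ss in (.005,.03,.045,.067): 
    P=W(p[:3],pt(p[3],p[4],-.046,ss))[0]; print(ss,proj(C,P).round(1),((P-s['tcp_pos'])@M*1000).round(1))
  for q in ([0,0,0],[0,0,-.019],[.0095,-.011,-.019],[.0095,.011,-.019],[.0095,.007,0],[.0095,.044,0]): print(q,proj(C,s['tcp_pos']+M@np.array(q)).round(1))
E
python3 -c "
import cv2
a=cv2.imread('pics/w3.png');cv2.imwrite('pics/w3c.png',cv2.resize(a[160:320,240:400],None,fx=3.7,fy=3.7,interpolation=cv2.INTER_CUBIC))"
```

```text
0.005 [[318.6 185.3]] [24.1 -0.3 13. ]
0.03 [[318.5 213.1]] [ 9.7 -0.3 -7.4]
0.045 [[318.4 232.1]] [  1.   -0.3 -19.6]
0.067 [[318.3 263.9]] [-11.7  -0.3 -37.6]
[0, 0, 0] [[319.  223.1]]
[0, 0, -0.019] [[318.9 233.2]]
[0.0095, -0.011, -0.019] [[301.2 219. ]]
[0.0095, 0.011, -0.019] [[336.5 219. ]]
[0.0095, 0.007, 0] [[329.2 210. ]]
[0.0095, 0.044, 0] [[383.1 210. ]]
0.005 [[319.1 186.4]] [22.9  0.  14.5]
0.03 [[318.9 214. ]] [ 8.6 -0.  -6. ]
0.045 [[318.8 232.8]] [ -0.   -0.  -18.2]
0.067 [[318.7 264.4]] [-12.6  -0.1 -36.3]
[0, 0, 0] [[319.  223.1]]
[0, 0, -0.019] [[318.9 233.2]]
[0.0095, -0.011, -0.019] [[301.2 219. ]]
[0.0095, 0.011, -0.019] [[336.5 219. ]]
[0.0095, 0.007, 0] [[329.2 210. ]]
[0.0095, 0.044, 0] [[383. 210.]]
```

View pics/w3c.png

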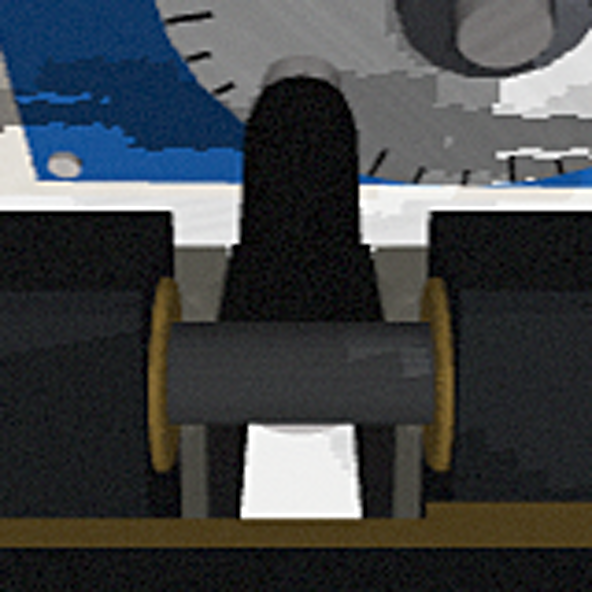

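The image shows the pads closed on the handle, so I'll wind anticlockwise along the arc.

>>> {"fn": "apply_moves", "kwargs": {
  "commands": [
    {"grip": 0, "dp": [-4, 5, 3], "yaw": 0},
    {"grip": 0, "dp": [-8, 10, 5], "yaw": 0},
    {"grip": 0, "dp": [-10.5, 16, 7], "yaw": 0},
    {"grip": 0, "dp": [-12.5, 22, 9], "yaw": 0},
    {"grip": 0, "dp": [-14, 29, 10], "yaw": 0},
    {"grip": 0, "dp": [-14, 36, 10], "yaw": 0}
  ]
}}

```text
time_s: 4.8
tcp_pos: [0.4554, -0.3066, 0.1429]
eef_rot: [179.8, -0.7, -10.1]
contact_force: [10.3, -1.0, 8.7]
gripper_width: 0.0005
```

```bash
python3 -c "
from h import *
snap('wrist','w4.png')
togo((.4701,-.2708,.149),-10.3)"
```

```text
dp [  8.2 -38.4  -6.1] yaw 0.0035 t 4.85 F [ 9.2 -2.5  8.6] w 0.0005 rpy [179.82  -0.65 -10.1 ] [ 0.4554 -0.3072  0.1429] q [-13.  11. -20.   0. -59.  93.]
```

View pics/w4.png

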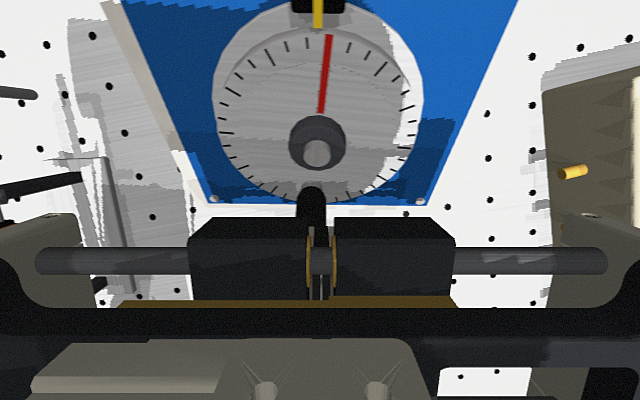

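The fingers have shut (0.5 mm): the handle slipped out on the robot side and the wheel stopped near +0.1 rad. The tool force lies along the uphill perpendicular, so the fingers are above the handle. I'll go straight up, set a 30 mm opening and straddle the handle instead of squeezing it.

>>> {"fn": "apply_moves", "kwargs": {
  "commands": [
    {"grip": 0, "dp": [5, 0, -15], "yaw": 0},
    {"grip": 0.1, "dp": [5, 0, -45], "yaw": 0},
    {"grip": 0.34, "dp": [0, 0, -90], "yaw": 0},
    {"grip": 0.34, "dp": [0, 0, -120], "yaw": 0},
    {"grip": 0.34, "dp": [0, 0, -120], "yaw": 0}
  ]
}}

```text
time_s: 5.48
tcp_pos: [0.4506, -0.305, 0.2623]
eef_rot: [179.9, -0.2, -10.2]
contact_force: [-0.0, 1.3, -0.7]
gripper_width: 0.0288
```

```bash
python3 -c "
from h import *
snap('wrist','w5.png')
togo((.4701,-.2708,.149),-10.3)
a=cv2.imread('pics/w5.png');cv2.imwrite('pics/w5c.png',cv2.resize(a[0:225,200:430],None,fx=2.6,fy=2.6,interpolation=cv2.INTER_CUBIC))"
```

```text
dp [ 13.8 -36.7 111.5] yaw 0.0017 t 5.53 F [ 0.1 -0.5 -0.5] w 0.029 rpy [ 1.7998e+02 -7.0000e-02 -1.0200e+01] [ 0.4499 -0.3044  0.2604] q [-13.   6. -10.   0. -74.  93.]
```

View pics/w5c.png

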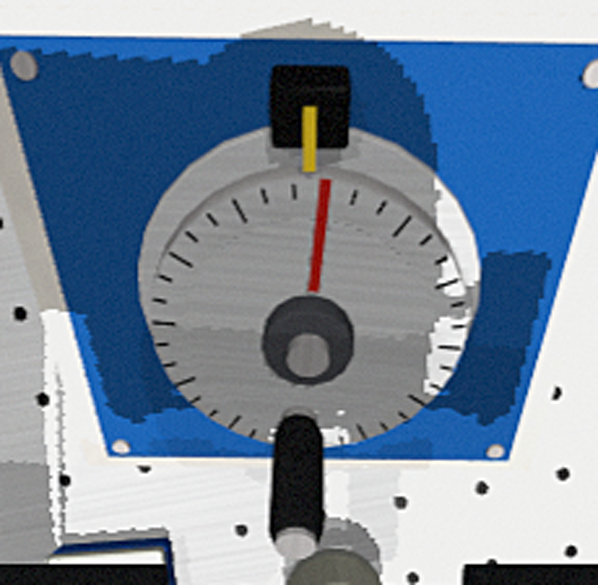

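```bash
cat > m3.py <<'E'
import m2
from m2 import *
def dialfit(fn,pts,w_case=.3):
    # pts: list of (uv,r,s) ; refit mono,h jointly with first wrist picture
    C=cam(fn)
    def g(q):
        r=[f(q[:5])]+[proj(C,W(q[:3],pt(q[3],q[5],rr,s)))[0]-uv for uv,rr,s in pts]
        return np.concatenate(r)
    q=least_squares(g,list(p)+[0.],loss='soft_l1')
    return q.x,g(q.x).reshape(-1,2).round(1).tolist()
E
python3 - <<'E'
from m3 import *
w=lambda u,v:crop((u,v),(200,0),2.6)
x,r=dialfit('w5.png',[(w(325,180),.062,0),(w(314,291),.02,0),(w(307,355),0,.016),(w(296,544),-.046,.067)])
print(x,r)
C=cam('w5.png')
print('index img angle; crank', [W(x[:3],pt(x[3],x[5],-.046,s)).round(4).tolist() for s in (.03,.045,.067)])
s=get_state();M=R.from_euler('xyz',s['eef_rot'],degrees=True).as_matrix()
for d in (x[5],x[5]-.15,-.15,-.3,-.45,-.6,-.75,-.9,-1.0): print(round(d,2),(M.T@(W(x[:3],pt(x[3],d,-.046,.045))[0]-s['tcp_pos'])*1000+[0,0,19]).round(1))
np.save('mono.npy',x)
E
```

```text
[ 0.59205324 -0.32933725 -0.17847218  0.02864304  0.89759469  0.09732692] [[0.2, -0.7], [1.2, 0.2], [-0.1, 0.3], [0.2, 0.0], [-0.1, 0.4], [-0.1, 0.5], [-0.1, 1.8], [-0.3, -0.3], [-0.6, 0.3], [-0.2, -0.5], [0.7, 0.4], [0.7, 0.0], [0.6, 0.5], [0.2, -0.2], [-0.3, -0.3], [0.4, 1.9], [0.1, -1.2]]
index img angle; crank [[[0.4589, -0.3008, 0.1468]], [[0.4504, -0.2992, 0.1591]], [[0.438, -0.297, 0.1771]]]
0.1 [ -0.5  -5.2 120.4]
-0.05 [ -0.7   1.6 120.5]
-0.15 [ -0.3   6.1 120.2]
-0.3 [  1.   12.8 119.3]
-0.45 [  3.   19.2 117.9]
-0.6 [  5.9  25.2 115.9]
-0.75 [  9.4  30.6 113.4]
-0.9 [ 13.5  35.3 110.5]
-1.0 [ 16.6  37.9 108.4]
```

>>> {"fn": "apply_moves", "kwargs": {
  "commands": [
    {"grip": 0.38, "dp": [-1, -5, 40], "yaw": 0},
    {"grip": 0.38, "dp": [-1, -5, 75], "yaw": 0},
    {"grip": 0.38, "dp": [-1, -5, 100], "yaw": 0},
    {"grip": 0.38, "dp": [-1, -5, 124], "yaw": 0},
    {"grip": 0.38, "dp": [-1, -5, 124], "yaw": 0}
  ]
}}

```text
time_s: 6.15
tcp_pos: [0.4475, -0.2985, 0.1328]
eef_rot: [-180.0, 0.4, -10.2]
contact_force: [-0.8, -0.6, 0.2]
gripper_width: 0.0332
```

```bash
python3 -c "
from h import *
snap('wrist','w6.png')
togo((.4701,-.2708,.149),-10.3)"
```

```text
dp [ 16.  -31.5 -14.6] yaw 0.0019 t 6.2 F [ 0.4 -0.7  0.8] w 0.0332 rpy [180.     0.2  -10.19] [ 0.4487 -0.299   0.1344] q [-13.  11. -21.   0. -59.  93.]
```

View pics/w6.png

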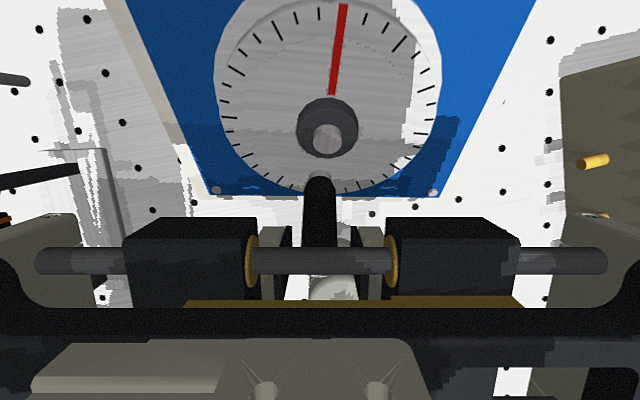

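>>> {"fn": "apply_moves", "kwargs": {
  "commands": [
    {"grip": 0.38, "dp": [0, 7, 0], "yaw": 0},
    {"grip": 0.38, "dp": [0, 15, 0], "yaw": 0},
    {"grip": 0.38, "dp": [1, 22, -1], "yaw": 0},
    {"grip": 0.38, "dp": [3, 29, -2], "yaw": 0},
    {"grip": 0.38, "dp": [6, 35, -4], "yaw": 0},
    {"grip": 0.38, "dp": [10, 41, -7], "yaw": 0},
    {"grip": 0.38, "dp": [12, 44, -9], "yaw": 0},
    {"grip": 0.38, "dp": [12, 44, -9], "yaw": 0}
  ]
}}

```text
time_s: 7.2
tcp_pos: [0.4541, -0.3451, 0.1447]
eef_rot: [180.0, -0.0, -10.2]
contact_force: [-0.1, 2.9, 1.9]
gripper_width: 0.0334
```

```bash
python3 -c "
from h import *
snap('wrist','w7.png')
togo((.4701,-.2708,.149),-10.3)"
```

```text
dp [  2.8 -75.9  -4.5] yaw 0.0018 t 7.25 F [-0.4  2.5  0.8] w 0.0332 rpy [179.97  -0.   -10.2 ] [ 0.4539 -0.345   0.1446] q [-18.  13. -17.   0. -60.  97.]
```

View pics/w7.png

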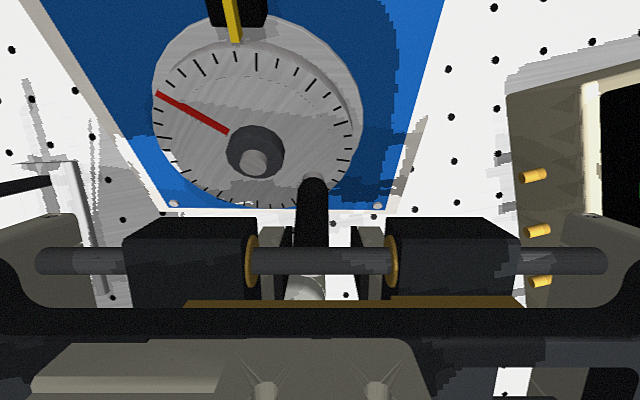

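```bash
cat >> m3.py <<'E'
def dial(fn,o,i):
    x=np.load('mono.npy');C=cam(fn)
    g=lambda d:np.concatenate([proj(C,W(x[:3],pt(x[3],d[0],rr,0)))[0]+d[1:]-uv for uv,rr in((o,.062),(i,.02))])
    q=least_squares(g,[-.3,0,0]);return q.x,q.fun
E
python3 -c "
from m3 import *
print(dial('w7.png',(157,94),(228,132)))"
```

```text
(array([-0.91738061,  2.54577641, -0.8065969 ]), array([-1.18413292, -0.31491849,  1.18413292,  0.31491849]))
```

```bash
python3 -c "
from m3 import *
x=np.load('mono.npy');s=get_state();M=R.from_euler('xyz',s['eef_rot'],degrees=True).as_matrix()
for d in (-.9,-.75,-.6,-.45,-.3,-.2,-.1,0): print(d,(M.T@(W(x[:3],pt(x[3],d,-.046,.045))[0]-s['tcp_pos'])*1000+[0,-5.5,23]).round(1))
"
```

```text
-0.9 [ 2.5 -9.4 -1.4]
-0.75 [ -1.6 -14.1   1.5]
-0.6 [ -5.2 -19.4   4. ]
-0.45 [ -8.  -25.4   6. ]
-0.3 [-10.1 -31.8   7.4]
-0.2 [-11.  -36.3   8.1]
-0.1 [-11.6 -40.8   8.5]
0 [-11.7 -45.4   8.6]
```

>>> {"fn": "apply_moves", "kwargs": {
  "commands": [
    {"grip": 0.38, "dp": [1, -6, 0], "yaw": 0},
    {"grip": 0.38, "dp": [0, -12, 1], "yaw": 0},
    {"grip": 0.38, "dp": [-3, -17, 3], "yaw": 0},
    {"grip": 0.38, "dp": [-6, -22, 5], "yaw": 0},
    {"grip": 0.38, "dp": [-8.5, -27, 6], "yaw": 0},
    {"grip": 0.38, "dp": [-10, -32, 7], "yaw": 0},
    {"grip": 0.38, "dp": [-11, -36, 8], "yaw": 0},
    {"grip": 0.38, "dp": [-11, -36, 8], "yaw": 0}
  ]
}}

```text
time_s: 8.25
tcp_pos: [0.4494, -0.3065, 0.1365]
eef_rot: [-180.0, 0.0, -10.2]
contact_force: [0.9, -1.1, -0.8]
gripper_width: 0.033
```

```bash
python3 -c "
from h import *
snap('wrist','w8.png')
togo((.4701,-.2708,.149),-10.3)"
```

```text
dp [ 14.  -38.9 -12.5] yaw 0.0022 t 8.3 F [ 0.1  0.4 -0.1] w 0.0334 rpy [-1.7997e+02  2.0000e-02 -1.0170e+01] [ 0.4494 -0.3066  0.1364] q [-14.  11. -20.  -0. -59.  94.]
```

View pics/w8.png

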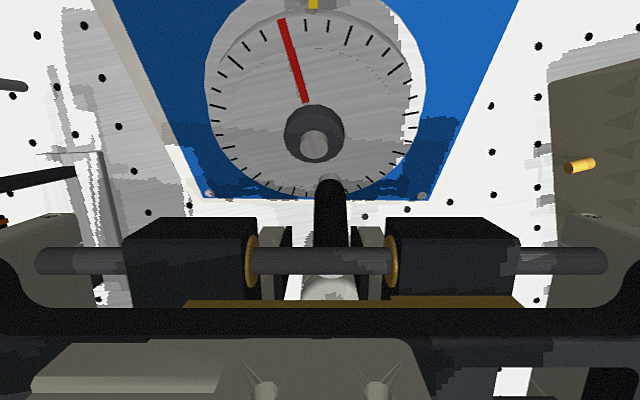

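```bash
python3 -c "
from m3 import *
print(dial('w8.png',(281,20),(305,102)))"
```

```text
(array([-0.22028515, -0.40330679,  0.99848977]), array([-0.14043459, -0.51429279,  0.14043459,  0.51429279]))
```

>>> {"fn": "apply_moves", "kwargs": {
  "commands": [
    {"grip": 0.38, "dp": [-0.3, -3, 0], "yaw": 0},
    {"grip": 0.38, "dp": [-0.5, -6, 0], "yaw": 0},
    {"grip": 0.38, "dp": [-0.7, -8, 0], "yaw": 0},
    {"grip": 0.38, "dp": [-0.7, -9.7, 0], "yaw": 0},
    {"grip": 0.38, "dp": [-0.7, -9.7, 0], "yaw": 0}
  ]
}}

```text
time_s: 8.93
tcp_pos: [0.4506, -0.2972, 0.1364]
eef_rot: [-180.0, 0.0, -10.2]
contact_force: [1.0, -1.6, 0.1]
gripper_width: 0.0335
```

```bash
python3 -c "
from h import *
snap('wrist','w9.png')
togo((.4701,-.2708,.149),-10.3)"
```

```text
dp [ 14.6 -29.5 -12.5] yaw 0.002 t 8.97 F [ 0.7 -2.4 -1. ] w 0.033 rpy [-179.99    0.    -10.19] [ 0.4505 -0.2973  0.1365] q [-13.  10. -21.  -0. -59.  92.]
```

View pics/w9.png

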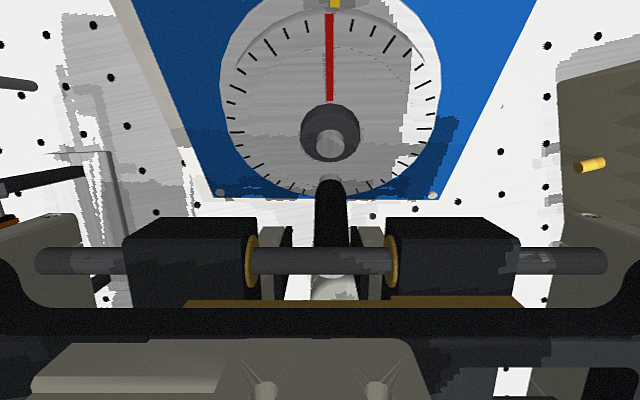

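```bash
python3 -c "
from m3 import *
print(dial('w9.png',(329,13),(330,100)))"
```

```text
(array([-0.03310546,  0.69681309, -0.15487655]), array([ 0.01425794,  0.36678788, -0.01425794, -0.36678788]))
```

>>> {"fn": "apply_moves", "kwargs": {
  "commands": [
    {"grip": 0.38, "dp": [0, 4, 0], "yaw": 0},
    {"grip": 0.38, "dp": [0, 5, 0], "yaw": 0},
    {"grip": 0.38, "dp": [0, 5, -30], "yaw": 0},
    {"grip": 0.38, "dp": [0, 5, -70], "yaw": 0},
    {"grip": 0.6, "dp": [0, 5, -130], "yaw": 0},
    {"grip": 0.6, "dp": [0, 5, -170], "yaw": 0}
  ]
}}

```text
time_s: 9.72
tcp_pos: [0.4498, -0.3027, 0.3094]
eef_rot: [180.0, -0.1, -10.2]
contact_force: [0.8, 0.4, -0.3]
gripper_width: 0.0476
```

```bash
python3 -c "
from h import *
snap('wrist','w10.png');snap('top','t10.png')
togo((.4701,-.2708,.149),-10.3)
a=cv2.imread('pics/w10.png');cv2.imwrite('pics/w10c.png',cv2.resize(a[0:225,200:430],None,fx=2.6,fy=2.6,interpolation=cv2.INTER_CUBIC))
a=cv2.imread('pics/t10.png');cv2.imwrite('pics/t10c.png',cv2.resize(a[120:240,360:500],None,fx=5,fy=5,interpolation=cv2.INTER_CUBIC))"
```

```text
dp [ 11.4 -35.8 162.8] yaw 0.0021 t 9.82 F [ 0.4  0.4 -0.7] w 0.0513 rpy [179.9   -0.46 -10.18] [ 0.4514 -0.3035  0.3117] q [-13.   5.  -5.   0. -80.  93.]
```

View pics/w10c.png

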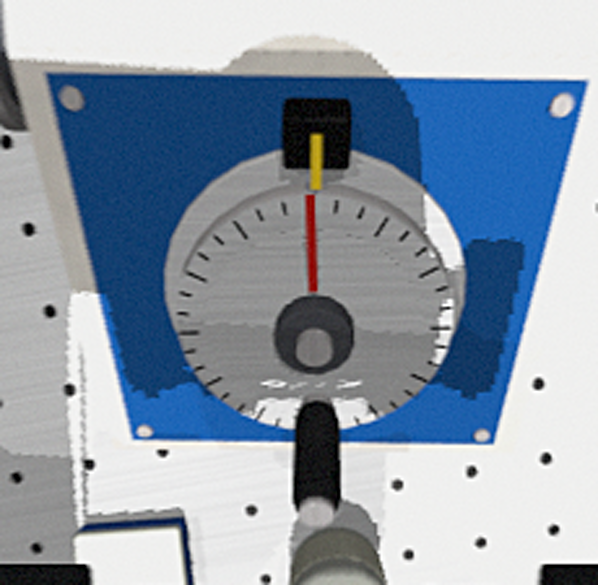

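View pics/t10c.png

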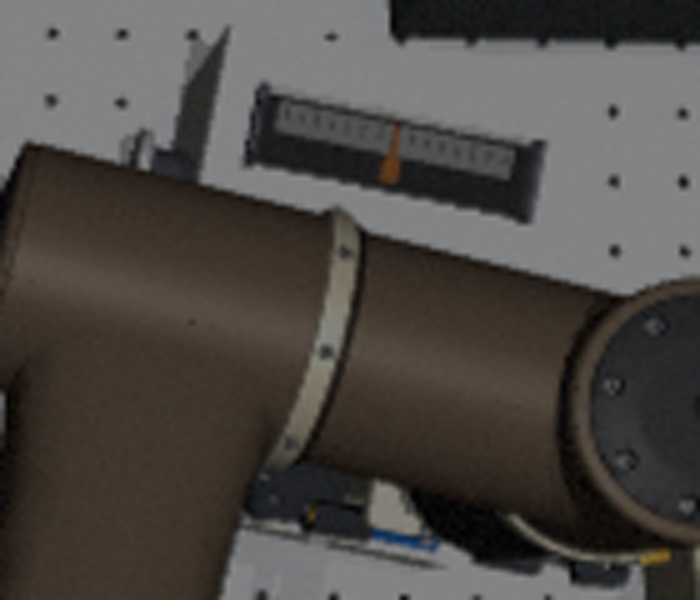

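The pointer sits on the red mark and the dial is about -0.04 rad. Next I'll go to the rod.

```bash
python3 -c "
from h import *
togo((.45,-.028,.26),-7.5)"
```

```text
dp [ -50.4 -271.    50.8] yaw -0.0468 t 9.82 F [ 0.4  0.4 -0.7] w 0.0513 rpy [179.9   -0.46 -10.18] [ 0.4514 -0.3035  0.3117] q [-13.   5.  -5.   0. -80.  93.]
```

>>> {"fn": "apply_moves", "kwargs": {
  "commands": [
    {"grip": 0.6, "dp": [-50, -271, 0], "yaw": -0.047},
    {"grip": 0.6, "dp": [-50, -271, 0], "yaw": -0.047},
    {"grip": 0.6, "dp": [-50, -271, 20], "yaw": -0.047},
    {"grip": 0.6, "dp": [-50, -271, 50], "yaw": -0.047},
    {"grip": 0.6, "dp": [-50, -271, 50], "yaw": -0.047},
    {"grip": 0.6, "dp": [-50, -271, 50], "yaw": -0.047},
    {"grip": 0.6, "dp": [-50, -271, 50], "yaw": -0.047}
  ]
}}

```text
time_s: 10.7
tcp_pos: [0.4483, -0.027, 0.2565]
eef_rot: [180.0, 0.0, -7.5]
contact_force: [-0.0, -0.2, -0.0]
gripper_width: 0.0523
```

```bash
python3 -c "
from h import *
snap('wrist','w11.png')
togo((.45,-.028,.26),-7.5)"
```

```text
dp [ 1.6  0.5 -3.3] yaw -0.0002 t 10.75 F [ 0.3 -0.5  0.2] w 0.0528 rpy [ 1.80e+02 -1.00e-02 -7.51e+00] [ 0.4485 -0.0273  0.2567] q [ 22.  -4. -20.   0. -74.  61.]
```

View pics/w11.png

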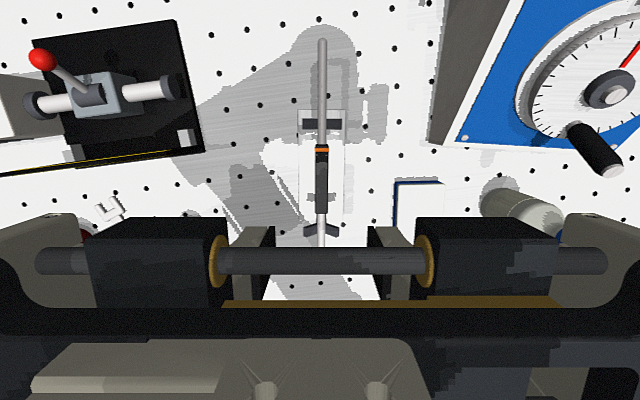

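Run:
```python
from m1 import *
C=cam('w11.png')
o=[(T,tb(660,178),(.155,0,.1)),(T,tb(608,550),(-.09,0,.1)),(T,tb(620,474),(-.042,0,.108)),(S,sa(378,430),(.150,0,.1)),(S,sa(380,503),(.15,0,.033)),(S,sa(708,349),(-.09,0,.1)),
 (C,(322.5,40),(.155,0,.103)),(C,(321.3,146),(.042,0,.108)),(C,(320.5,213),(-.042,0,.108))]
r,q=fit(o,[.45,-.03,-.13]);print('REST',r,np.degrees(r[2]),q.tolist())
print('proj in w11 of ball', proj(C,W(las,(.0307,0,.118))),'tri3',tri([(T,tb(220,149)),(S,sb(216,246)),(C,(43,59))]))
togo((r[0],r[1],.1-.019),np.degrees(r[2]))
```

```text
mono [ 0.59057036 -0.32976623 -0.18234152] [[0.7, -1.0], [2.4, 0.6], [-0.3, 1.0], [0.7, -0.0], [-0.7, 3.8], [0.1, 0.5], [-0.0, 0.9]]
rest [ 0.44897113 -0.02757573 -0.13086834] [[0.4, 0.8], [-0.1, -0.4], [0.7, -0.6], [-0.3, 0.2], [0.2, -0.3], [1.2, 1.1], [-1.0, 0.3]]
laser [ 0.58473399  0.24138424 -0.00142326] [[0.8, 0.0], [-0.1, 0.7], [-0.6, -0.6], [0.3, 0.8], [0.0, 0.3], [-0.1, 0.5]]
ball tri [0.61540316 0.2432188  0.12157928] [[0.61543396 0.24134055 0.118     ]]
hub top tri [ 0.50681289 -0.31387944  0.15145036]
axis pt [[ 0.52664794 -0.3179796   0.125     ]]
bottle [ 0.3495356  -0.29775335  0.03      ]
box [ 0.36032668 -0.16444778  0.03      ]
obj [0.3834467  0.19568245 0.03      ]
teal [ 0.19600743 -0.35530313  0.03      ]
rest grip [[ 0.44897113 -0.02757573  0.1       ]] hook [[ 0.59768848 -0.04715     0.033     ]] guard [[0.50473407 0.2414981  0.115     ]
 [0.5048764  0.341498   0.115     ]
 [0.50459174 0.1414982  0.115     ]]
0.02 centre [[425.73313833 202.46869408]] uphub [[426.16715165 204.85297882]]
dial [0.90504855] [ 0.47 -0.21  0.06 -0.06]
0.03 centre [[426.00342725 203.95354652]] uphub [[426.44265117 206.36645607]]
dial [0.80336577] [ 0.01 -0.32  0.09  0.92]
0.04 centre [[426.27695527 205.45619324]] uphub [[426.72148419 207.8982462 ]]
dial [0.70964999] [-0.56 -0.22  0.09  1.98]
hubpix [425.6 205.6]
REST [ 0.44769791 -0.02845984 -0.14049871] -8.04998286380312 [[1.1, 1.2], [-0.1, -0.0], [-0.1, 0.6], [0.3, -0.9], [1.3, 0.5], [-0.6, 0.2], [-0.2, -1.7], [-0.0, -0.5], [0.0, 2.1]]
proj in w11 of ball [[42.61130382 59.44554491]] tri3 [0.61533597 0.24193497 0.11919237]
dp [ -0.6   1.3 175.7] yaw 0.0093 t 10.75 F [ 0.3 -0.5  0.2] w 0.0528 rpy [ 1.80e+02 -1.00e-02 -7.51e+00] [ 0.4485 -0.0273  0.2567] q [ 22.  -4. -20.   0. -74.  61.]
```

>>> {"fn": "apply_moves", "kwargs": {
  "commands": [
    {"grip": 0.6, "dp": [14, 1.3, 60], "yaw": 0.009},
    {"grip": 0.6, "dp": [14, 1.3, 115], "yaw": 0.009},
    {"grip": 0.6, "dp": [14, 1.3, 150], "yaw": 0.009},
    {"grip": 0.6, "dp": [14, 1.3, 179], "yaw": 0.009},
    {"grip": 0.6, "dp": [14, 1.3, 179], "yaw": 0.009}
  ]
}}

```text
time_s: 11.38
tcp_pos: [0.4607, -0.0314, 0.076]
eef_rot: [179.9, 0.2, -8.1]
contact_force: [0.7, -0.2, 1.0]
gripper_width: 0.0525
```

```bash
python3 -c "
from h import *
snap('wrist','w12.png')
togo((.44769791,-.02845984,.081),-8.05)"
```

```text
dp [-14.5  -0.4  -3.5] yaw -0.0006 t 11.43 F [-0.1  0.   1.2] w 0.0523 rpy [ 1.7994e+02  7.0000e-02 -8.0800e+00] [ 0.462  -0.0309  0.0775] q [ 21.   7. -34.   0. -49.  61.]
```

View pics/w12.png

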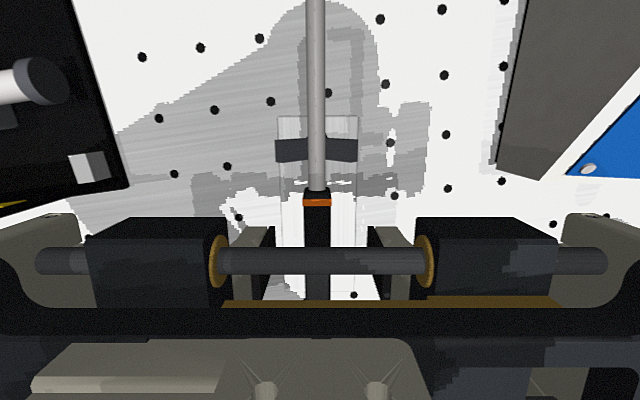

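>>> {"fn": "apply_moves", "kwargs": {
  "commands": [
    {"grip": 0, "dp": [0, 0, 0], "yaw": 0},
    {"grip": 0, "dp": [0, 0, 0], "yaw": 0},
    {"grip": 0, "dp": [0, 0, 0], "yaw": 0},
    {"grip": 0, "dp": [0, 0, 0], "yaw": 0},
    {"grip": 0, "dp": [0, 0, 0], "yaw": 0},
    {"grip": 0, "dp": [0, 0, 0], "yaw": 0},
    {"grip": 0, "dp": [0, 0, 0], "yaw": 0},
    {"grip": 0, "dp": [0, 0, -8], "yaw": 0},
    {"grip": 0, "dp": [0, 0, -25], "yaw": 0},
    {"grip": 0, "dp": [0, 0, -40], "yaw": 0}
  ],
  "newtons": 50
}}

```text
time_s: 12.68
tcp_pos: [0.4623, -0.0299, 0.1185]
eef_rot: [-180.0, -0.0, -8.0]
contact_force: [0.3, -0.5, -0.3]
gripper_width: 0.0003
```

```bash
python3 -c "
from h import *
snap('wrist','w13.png');snap('scene','s13.png')
togo((.44769791,-.02845984,.081),-8.05)"
```

```text
dp [-15.8   1.1  38.4] yaw 0.001 t 12.78 F [ 0.5 -0.7  0.7] w 0.0002 rpy [-179.93   -0.18   -7.99] [ 0.4634 -0.0296  0.1194] q [ 21.   4. -31.   0. -55.  61.]
```

View pics/w13.png

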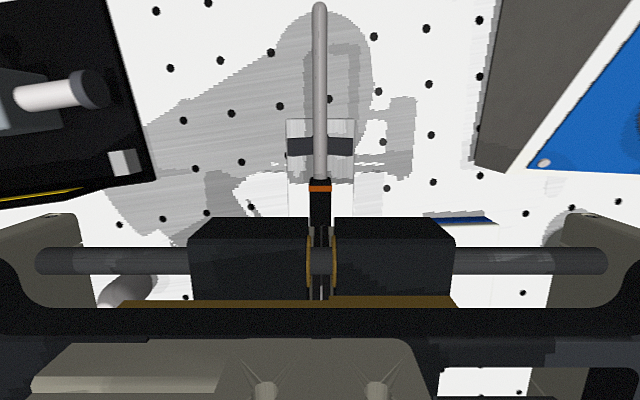

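View pics/s13.png

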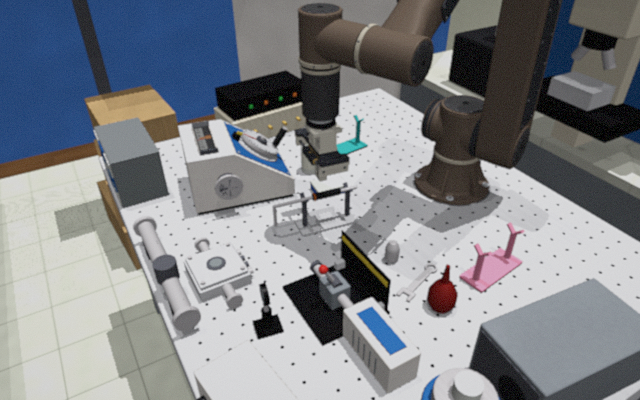

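Run:
```python
from h import *
C=cam('s13.png');s,_=pickle.load(open('pics/s13.png.pkl','rb'))
M=R.from_euler('xyz',s['eef_rot'],degrees=True).as_matrix()
a=cv2.imread('pics/s13.png');b=cv2.resize(a[130:240,260:380],None,fx=6,fy=6,interpolation=cv2.INTER_CUBIC)
for z in (0,-.019,-.04,-.066):
    uv=proj(C,s['tcp_pos']+M@np.array([0,0,z]))[0];print(z,uv)
    q=((uv-[260,130]+.5)*6-.5).astype(int);cv2.circle(b,tuple(int(i) for i in q),4,(0,0,255),-1)
cv2.imwrite('pics/s13c.png',b[:600])
a=cv2.imread('pics/w13.png');cv2.imwrite('pics/w13c.png',cv2.resize(a[160:310,260:380],None,fx=4,fy=4,interpolation=cv2.INTER_CUBIC))
```

```text
0 [321.21999731 189.33432774]
-0.019 [321.19354192 183.52557126]
-0.04 [321.16378124 176.99107871]
-0.066 [321.12615495 168.72955209]
```

View pics/s13c.png

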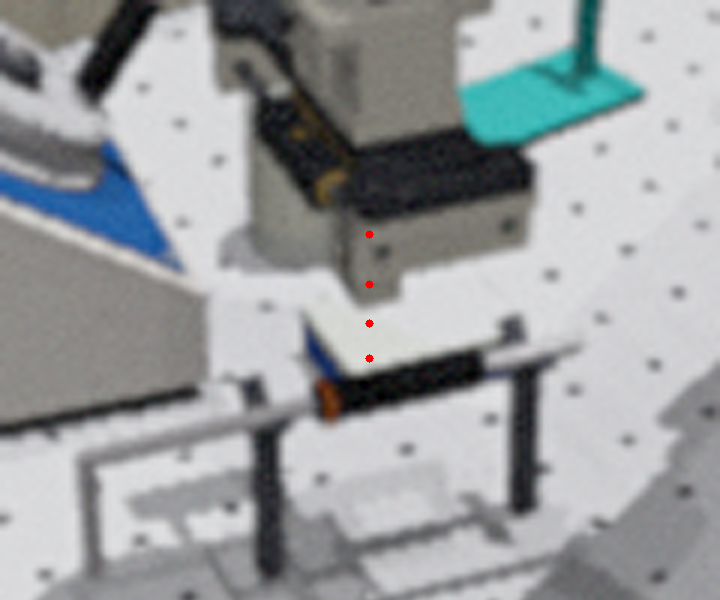

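View pics/w13c.png

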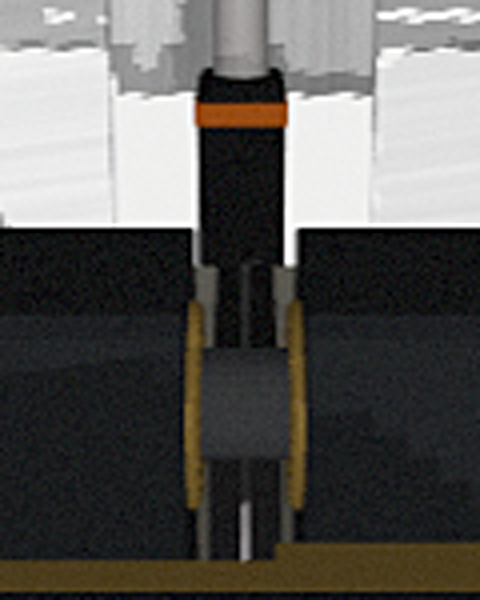

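The scene view (finger tips at crop 365–400, 300) shows the real fingertips well above the projected TCP. I'll measure that offset.

Run:
```python
from h import *
C=cam('s13.png');s,_=pickle.load(open('pics/s13.png.pkl','rb'))
M=R.from_euler('xyz',s['eef_rot'],degrees=True).as_matrix()
uv=[crop(q,(260,130),6) for q in((365,303),(400,292))]
for sg in(1,):
  f=lambda p:np.concatenate([proj(C,s['tcp_pos']+M@np.array([sx*p[2]+p[3]*0,-p[0],p[1]]))[0]-u for sx,u in zip((1,-1),uv)])
  q=least_squares(f,[.01,-.03,.0095,0]);print(q.x,q.fun)
  for t in(.006,.009,.012,.015):
    f=lambda p:np.concatenate([proj(C,s['tcp_pos']+M@np.array([sx*.0095,-t,p[0]]))[0]-u for sx,u in zip((1,-1),uv)])
    q=least_squares(f,[-.03]);print(t,q.x,q.fun.round(1))
```

```text
[ 0.01550376 -0.04241904  0.0085072   0.        ] [-0.0564697  -0.25332533  0.05670457  0.25433489]
0.006 [-0.03666019] [-1.7 -0.2 -1.   0.2]
0.009 [-0.0384785] [-1.3 -0.2 -0.5  0.2]
0.012 [-0.04029523] [-0.9 -0.2 -0.1  0.2]
0.015 [-0.04211034] [-0.5 -0.2  0.3  0.2]
```

Run:
```python
from h import *
C=cam('s13.png');s,_=pickle.load(open('pics/s13.png.pkl','rb'))
M=R.from_euler('xyz',s['eef_rot'],degrees=True).as_matrix()
P=lambda q:((proj(C,s['tcp_pos']+M@np.array(q))[0]-[260,130]+.5)*6-.5).round(0)
for q in([0,0,-.04],[.01,0,-.04],[-.05,0,-.04],[0,-.05,-.04],[0,-.0155,-.04],[0,-.0155,-.05],[.0095,-.065,-.05]):print(q,P(q))
b=cv2.imread('pics/s13c.png')
for y in (0,-.015,-.065):
  for x in (-.0095,.0095):
    for z in (-.04,-.06,-.08,-.106):
      cv2.circle(b,tuple(int(i) for i in P([x,y,z])),3,(0,255,0) if y==0 else (255,0,255) if y<-.02 else (0,255,255),-1)
cv2.imwrite('pics/s13d.png',b)
```

```text
[0, 0, -0.04] [369. 284.]
[0.01, 0, -0.04] [349. 289.]
[-0.05, 0, -0.04] [472. 262.]
[0, -0.05, -0.04] [412. 342.]
[0, -0.0155, -0.04] [383. 302.]
[0, -0.0155, -0.05] [383. 283.]
[0.0095, -0.065, -0.05] [405. 346.]
```

View pics/s13d.png

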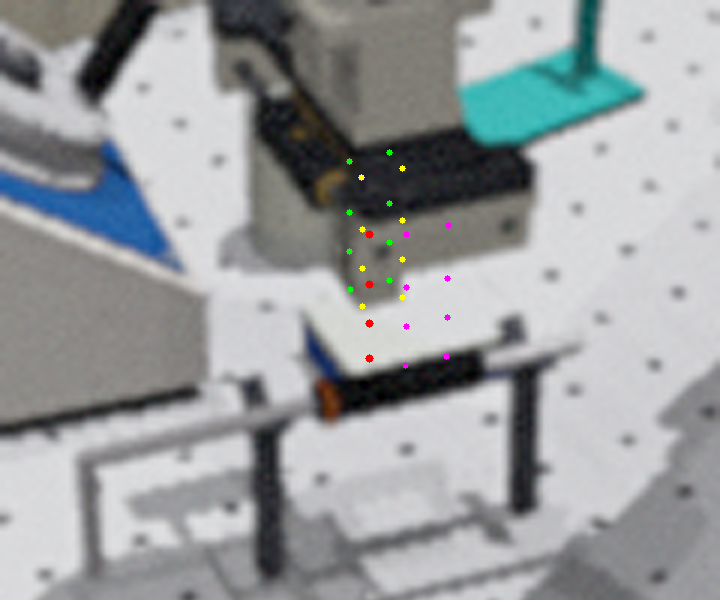

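```bash
python3 -c "
from h import *
togo((.4725,-.032,.045),-8.05)"
```

```text
dp [ 9.1  1.2 74.4] yaw 0.001 t 12.78 F [ 0.5 -0.7  0.7] w 0.0002 rpy [-179.93   -0.18   -7.99] [ 0.4634 -0.0296  0.1194] q [ 21.   4. -31.   0. -55.  61.]
```

>>> {"fn": "apply_moves", "kwargs": {
  "commands": [
    {"grip": 0.5, "dp": [9, 1, 0], "yaw": 0},
    {"grip": 0.5, "dp": [9, 1, 0], "yaw": 0},
    {"grip": 0.5, "dp": [9, 1, 0], "yaw": 0},
    {"grip": 0.5, "dp": [9, 1, 0], "yaw": 0},
    {"grip": 0.5, "dp": [9, 1, 15], "yaw": 0},
    {"grip": 0.5, "dp": [9, 1, 35], "yaw": 0},
    {"grip": 0.5, "dp": [9, 1, 55], "yaw": 0},
    {"grip": 0.5, "dp": [9, 1, 68], "yaw": 0},
    {"grip": 0.5, "dp": [9, 1, 74], "yaw": 0},
    {"grip": 0.5, "dp": [9, 1, 74], "yaw": 0}
  ]
}}

```text
time_s: 14.02
tcp_pos: [0.4708, -0.0322, 0.0434]
eef_rot: [180.0, 0.0, -8.0]
contact_force: [-0.5, 0.5, -0.3]
gripper_width: 0.0439
```

```bash
python3 -c "
from h import *
snap('wrist','w14.png');snap('scene','s14.png')
togo((.4725,-.032,.045),-8.05)
a=cv2.imread('pics/s14.png');b=cv2.resize(a[130:240,260:380],None,fx=5,fy=5,interpolation=cv2.INTER_CUBIC);cv2.imwrite('pics/s14c.png',b)"
```

```text
dp [ 1.2 -0.2 -1. ] yaw 0.0009 t 14.12 F [ 0.5 -0.5 -1.2] w 0.0439 rpy [-1.7999e+02 -5.0000e-02 -8.0000e+00] [ 0.4713 -0.0321  0.044 ] q [ 20.  11. -36.   0. -44.  62.]
```

View pics/w14.png

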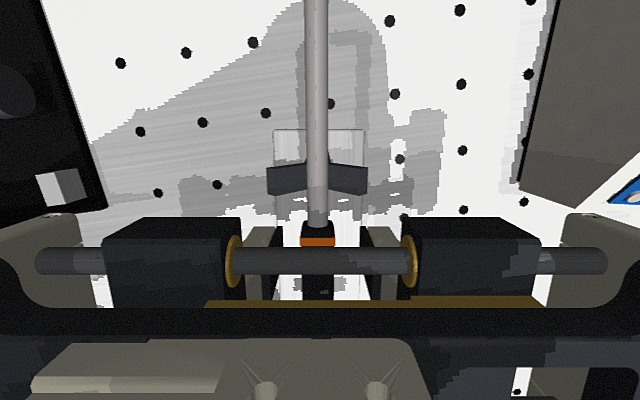

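View pics/s14c.png

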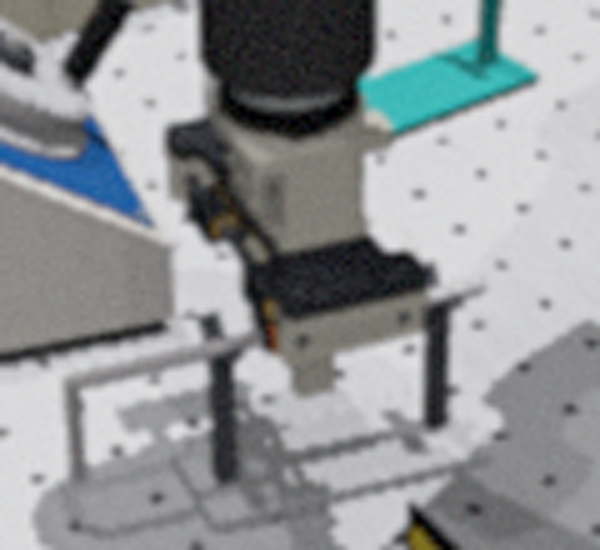

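>>> {"fn": "apply_moves", "kwargs": {
  "commands": [
    {"grip": 0, "dp": [1, 0, -1], "yaw": 0},
    {"grip": 0, "dp": [1, 0, -1], "yaw": 0},
    {"grip": 0, "dp": [1, 0, -1], "yaw": 0},
    {"grip": 0, "dp": [1, 0, -1], "yaw": 0},
    {"grip": 0, "dp": [1, 0, -1], "yaw": 0},
    {"grip": 0, "dp": [1, 0, -1], "yaw": 0}
  ],
  "newtons": 50
}}

```text
time_s: 14.88
tcp_pos: [0.4729, -0.0311, 0.0449]
eef_rot: [-179.9, -0.1, -8.0]
contact_force: [-0.3, 7.4, 1.7]
gripper_width: 0.0159
```

Width is 15.9 mm, which matches the square grip. I'll lift.

>>> {"fn": "apply_moves", "kwargs": {
  "commands": [
    {"grip": 0, "dp": [0, 0, -8], "yaw": 0},
    {"grip": 0, "dp": [0, 0, -25], "yaw": 0},
    {"grip": 0, "dp": [0, 0, -55], "yaw": 0},
    {"grip": 0, "dp": [0, 0, -80], "yaw": 0},
    {"grip": 0, "dp": [0, 0, -80], "yaw": 0}
  ]
}}

```text
time_s: 15.5
tcp_pos: [0.4729, -0.0322, 0.1264]
eef_rot: [-179.9, -0.2, -8.0]
contact_force: [-0.6, 0.5, -2.0]
gripper_width: 0.0156
```

```bash
python3 -c "
from h import *
snap('wrist','w15.png');snap('scene','s15.png')
togo((.4725,-.032,.045),-8.05)
a=cv2.imread('pics/s15.png');b=cv2.resize(a[110:240,250:380],None,fx=4.5,fy=4.5,interpolation=cv2.INTER_CUBIC);cv2.imwrite('pics/s15c.png',b)"
```

```text
dp [ 1.2 -0.6 79.1] yaw 0.0003 t 15.6 F [-0.2  0.3 -2.4] w 0.0156 rpy [-1.7999e+02  3.0000e-02 -8.0400e+00] [ 0.4712 -0.0324  0.1241] q [ 20.   5. -30.  -0. -56.  62.]
```

View pics/w15.png

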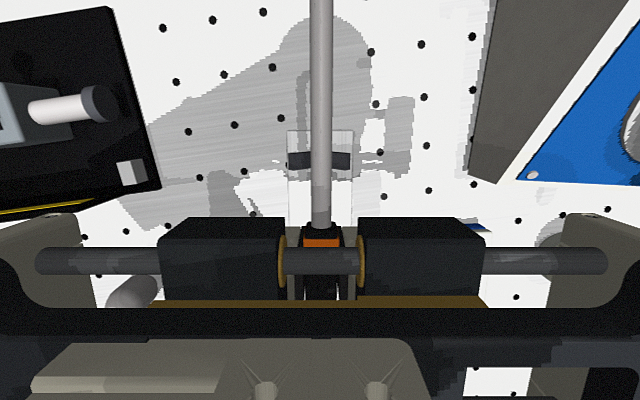

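View pics/s15c.png

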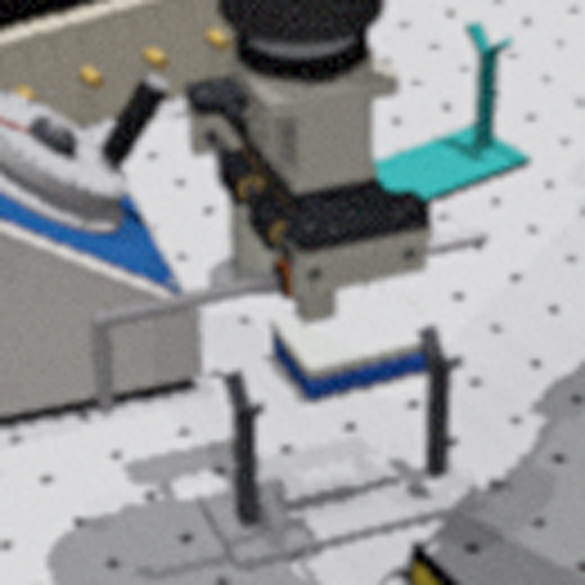

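Run:
```python
from h import *
C=cam('s15.png');s,_=pickle.load(open('pics/s15.png.pkl','rb'))
M=R.from_euler('xyz',s['eef_rot'],degrees=True).as_matrix();P=lambda q:proj(C,s['tcp_pos']+M@np.array(q))[0].round(1)
print('pred tip',P([.125,0,.012]),'obs',crop((104,405),(250,110),4.5),'bend',P([.125,0,-.055]),crop((98,322),(250,110),4.5),'rear',P([-.115,0,-.055]),crop((483,241),(250,110),4.5))
```

```text
pred tip [274.3 202.2] obs [272.72222222 199.61111111] bend [272.7 181.1] [271.38888889 181.16666667] rear [357.1 162.7] [356.94444444 163.16666667]
```

```bash
python3 -c "
from h import *
togo((.52,.242,.18),0)"
```

```text
dp [   9.9 -278.6  -55.9] yaw -0.1402 t 15.6 F [-0.2  0.3 -2.4] w 0.0156 rpy [-1.7999e+02  3.0000e-02 -8.0400e+00] [ 0.4712 -0.0324  0.1241] q [ 20.   5. -30.  -0. -56.  62.]
```

>>> {"fn": "apply_moves", "kwargs": {
  "commands": [
    {"grip": 0, "dp": [0, 0, -40], "yaw": 0},
    {"grip": 0, "dp": [0, -40, -65], "yaw": -0.03},
    {"grip": 0, "dp": [2, -85, -65], "yaw": -0.06},
    {"grip": 0, "dp": [4, -130, -65], "yaw": -0.1},
    {"grip": 0, "dp": [6, -175, -65], "yaw": -0.12},
    {"grip": 0, "dp": [8, -220, -60], "yaw": -0.14},
    {"grip": 0, "dp": [10, -260, -56], "yaw": -0.14},
    {"grip": 0, "dp": [10, -279, -56], "yaw": -0.14},
    {"grip": 0, "dp": [10, -279, -56], "yaw": -0.14},
    {"grip": 0, "dp": [10, -279, -56], "yaw": -0.14}
  ]
}}

```text
time_s: 16.85
tcp_pos: [0.5201, 0.2416, 0.1799]
eef_rot: [179.9, 0.1, -0.0]
contact_force: [0.3, -0.4, -1.8]
gripper_width: 0.0155
```

```bash
python3 -c "
from h import *
snap('wrist','w16.png');snap('scene','s16.png')
togo((.52,.242,.09),0)
a=cv2.imread('pics/s16.png');b=cv2.resize(a[150:350,240:420],None,fx=3,fy=3,interpolation=cv2.INTER_CUBIC);cv2.imwrite('pics/s16c.png',b)"
```

```text
dp [-0.4 -0.5 90.5] yaw -0.0007 t 16.95 F [ 0.3  0.7 -2.1] w 0.0152 rpy [ 1.7999e+02  1.0000e-02 -4.0000e-02] [0.5204 0.2415 0.1805] q [ 44.  12. -13.  -0. -65.  46.]
```

View pics/w16.png

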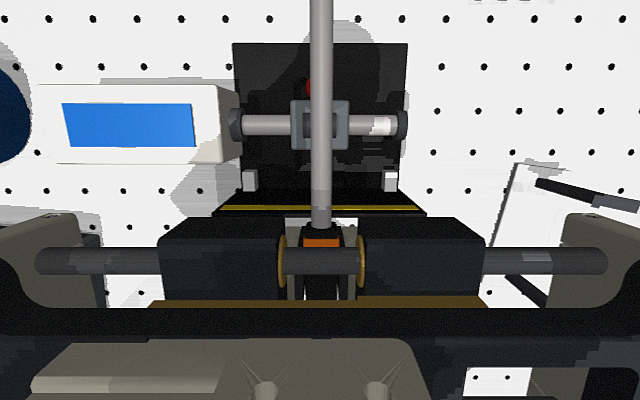

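View pics/s16c.png

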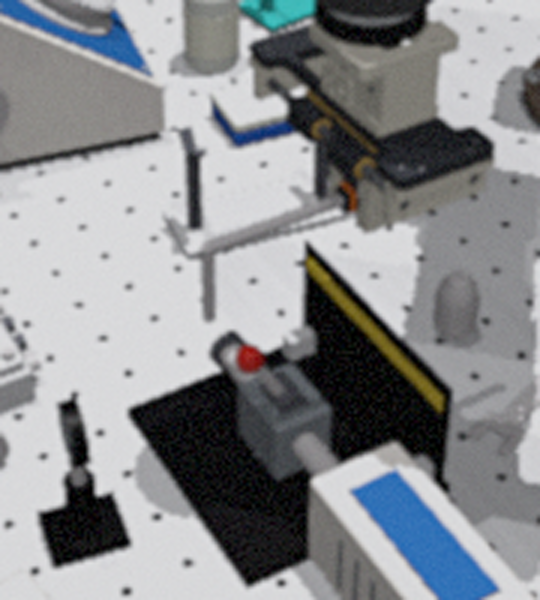

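Run:
```python
from h import *
C=cam('w16.png');S=cam('s16.png');s,_=pickle.load(open('pics/w16.png.pkl','rb'))
M=R.from_euler('xyz',s['eef_rot'],degrees=True).as_matrix();P=lambda C,q:proj(C,s['tcp_pos']+M@np.array(q))[0].round(1)
for b in([.6153,.2419,.119],[.6153,.2529,.119],[.6153,.2309,.119]):print('ball',proj(C,b).round(1))
for x in(.02,.06,.09):print('rod',x,P(C,[x,0,-.055]),P(C,[x,.005,-.055]))
print('tip scene',P(S,[.125,0,.012]),crop((208,319),(240,150),3),'bend',P(S,[.125,0,-.055]),crop((208,247),(240,150),3))
```

```text
ball [[318.5  87.2]]
ball [[305.   87.2]]
ball [[332.   87.2]]
rod 0.02 [318.1 221.8] [328.2 221.8]
rod 0.06 [317.9 139.7] [328.8 139.7]
rod 0.09 [317.7  69.6] [329.2  69.6]
tip scene [310.5 257.4] [309. 256.] bend [309.9 233.2] [309. 232.]
```

>>> {"fn": "apply_moves", "kwargs": {
  "commands": [
    {"grip": 0, "dp": [0, -2, 30], "yaw": 0},
    {"grip": 0, "dp": [0, -2, 60], "yaw": 0},
    {"grip": 0, "dp": [0, -2, 80], "yaw": 0},
    {"grip": 0, "dp": [0, -2, 90], "yaw": 0},
    {"grip": 0, "dp": [0, -2, 90], "yaw": 0}
  ]
}}

```text
time_s: 17.58
tcp_pos: [0.5206, 0.244, 0.0904]
eef_rot: [180.0, 0.0, -0.0]
contact_force: [0.1, 0.4, -1.3]
gripper_width: 0.0159
```

```bash
python3 -c "
from h import *
snap('wrist','w17.png');snap('scene','s17.png')
togo((.52,.242,.09),0)
a=cv2.imread('pics/s17.png');b=cv2.resize(a[190:330,260:400],None,fx=4,fy=4,interpolation=cv2.INTER_CUBIC);cv2.imwrite('pics/s17c.png',b)"
```

```text
dp [-1.2  2.7  1.5] yaw 0.0001 t 17.68 F [ 0.7  0.1 -1.3] w 0.0155 rpy [-1.7995e+02 -7.0000e-02  1.0000e-02] [0.5212 0.2447 0.0915] q [ 45.  16. -20.   0. -54.  45.]
```

View pics/s17c.png

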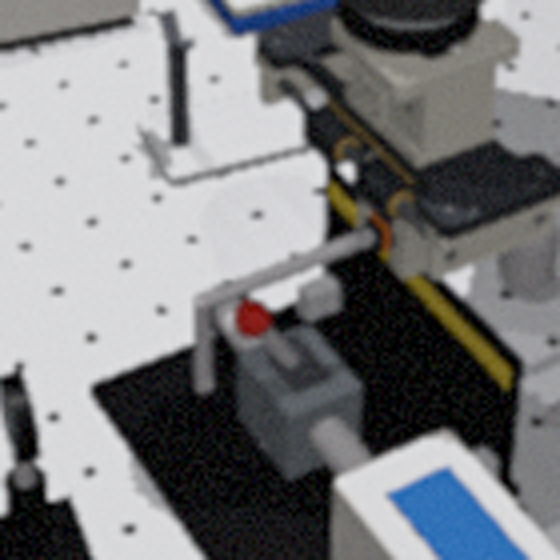

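View pics/w17.png

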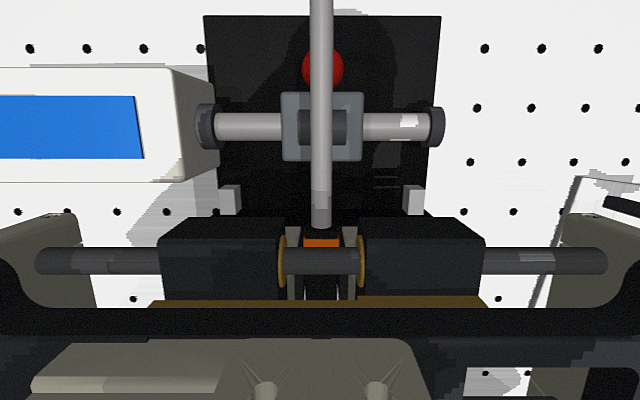

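>>> {"fn": "apply_moves", "kwargs": {
  "commands": [
    {"grip": 0, "dp": [-10, 0, 0], "yaw": 0},
    {"grip": 0, "dp": [-20, 0, 0], "yaw": 0},
    {"grip": 0, "dp": [-30, 0, 0], "yaw": 0},
    {"grip": 0, "dp": [-40, 0, 0], "yaw": 0},
    {"grip": 0, "dp": [-50, 0, 0], "yaw": 0},
    {"grip": 0, "dp": [-60, 0, 0], "yaw": 0},
    {"grip": 0, "dp": [-68, 0, 0], "yaw": 0},
    {"grip": 0, "dp": [-74, 0, 0], "yaw": 0},
    {"grip": 0, "dp": [-74, 0, 0], "yaw": 0}
  ],
  "newtons": 60
}}

```text
time_s: 18.8
tcp_pos: [0.4473, 0.2462, 0.0914]
eef_rot: [-179.8, -0.2, 0.1]
contact_force: [0.9, 4.5, 2.0]
gripper_width: 0.0156
```

```bash
python3 -c "
from h import *
snap('wrist','w18.png');snap('scene','s18.png')
togo((.52,.242,.09),0)
a=cv2.imread('pics/s18.png');b=cv2.resize(a[190:330,260:400],None,fx=4,fy=4,interpolation=cv2.INTER_CUBIC);cv2.imwrite('pics/s18c.png',b)"
```

```text
dp [72.9  4.1  1.3] yaw 0.0015 t 18.9 F [1.2 5.3 2.1] w 0.0154 rpy [-1.7987e+02 -1.1000e-01  9.0000e-02] [0.4471 0.246  0.0912] q [ 51.  10. -28.   0. -52.  39.]
```

View pics/s18c.png

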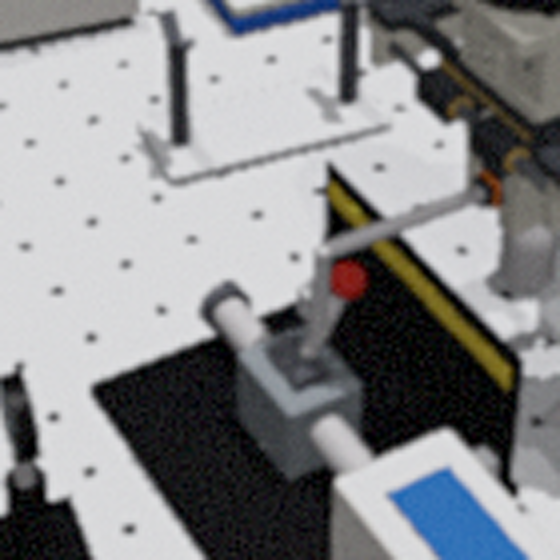

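View pics/w18.png

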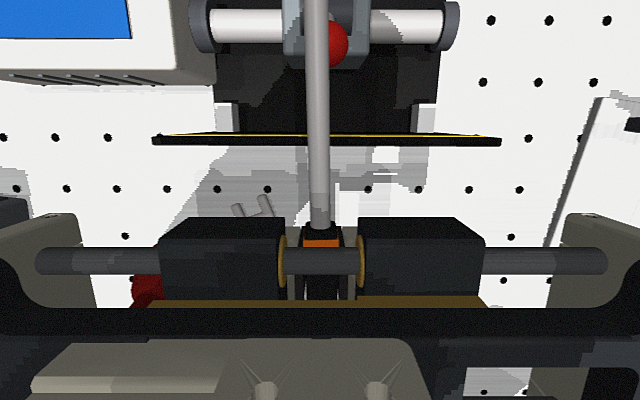

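Run:
```python
from h import *
C=cam('w18.png');S=cam('s18.png')
b=tri([(C,(328,44)),(S,crop((348,280),(260,190),4))]);print(b)
b0=np.array([.5847,.2415])
for th in (.6,.7,.8,.85,.9,1.0): 
  P=[.5847+.064*np.sin(.5-th),.2415,.062+.064*np.cos(.5-th)];print(th,proj(S,P),proj(C,P))
print(crop((348,280),(260,190),4))
```

```text
[0.55341594 0.24159349 0.11914272]
0.6 [[337.04527494 261.19719046]] [[328.20011077 -16.96082307]]
0.7 [[339.44826801 260.53930428]] [[328.05132642  -0.82627991]]
0.8 [[341.78460246 260.11089536]] [[327.88156942  14.90763789]]
0.85 [[342.92005979 259.98362671]] [[327.79035382  22.52633478]]
0.9 [[344.02977509 259.91444425]] [[327.6957369   29.93399627]]
1.0 [[346.16078614 259.94972616]] [[327.4987146   44.00181283]]
[346.625 259.625]
```

The ball is measured at x 0.553, z 0.119, so the lever is at its open stop (about 1.0 rad). I'll back the hook off and lift it clear.

>>> {"fn": "apply_moves", "kwargs": {
  "commands": [
    {"grip": 0, "dp": [3, -3, 0], "yaw": 0},
    {"grip": 0, "dp": [12, -4, 0], "yaw": 0},
    {"grip": 0, "dp": [20, -4, 0], "yaw": 0},
    {"grip": 0, "dp": [20, -4, -40], "yaw": 0},
    {"grip": 0, "dp": [20, -4, -80], "yaw": 0},
    {"grip": 0, "dp": [20, -4, -110], "yaw": 0},
    {"grip": 0, "dp": [20, -4, -110], "yaw": 0}
  ]
}}

```text
time_s: 19.77
tcp_pos: [0.4676, 0.2487, 0.2021]
eef_rot: [-179.9, -0.1, -0.0]
contact_force: [-0.6, 0.6, -2.0]
gripper_width: 0.0155
```

```bash
python3 -c "
from h import *
snap('wrist','w19.png');snap('scene','s19.png')
togo((.4729,-.0311,.14),-8.0)
a=cv2.imread('pics/s19.png');b=cv2.resize(a[130:330,260:440],None,fx=3,fy=3,interpolation=cv2.INTER_CUBIC);cv2.imwrite('pics/s19c.png',b)"
```

```text
dp [  7.2 278.8  59.6] yaw 0.1388 t 19.88 F [-0.  -0.5 -2.8] w 0.0151 rpy [ 1.7994e+02  1.2000e-01 -5.0000e-02] [0.466  0.2478 0.1993] q [ 49.   6. -17.  -0. -67.  41.]
```

View pics/s19c.png

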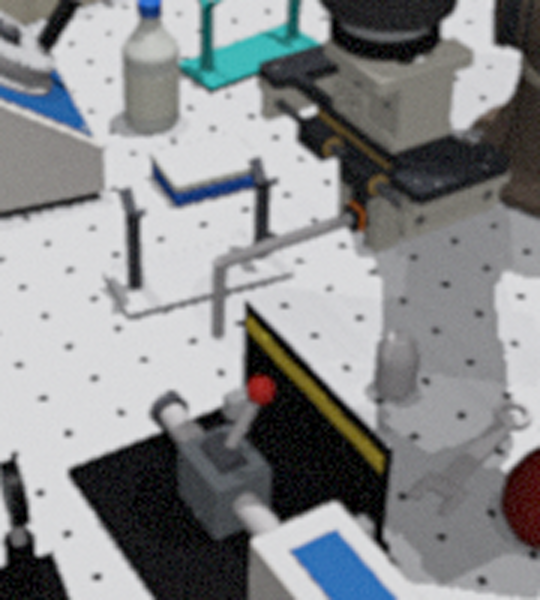

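View pics/w19.png

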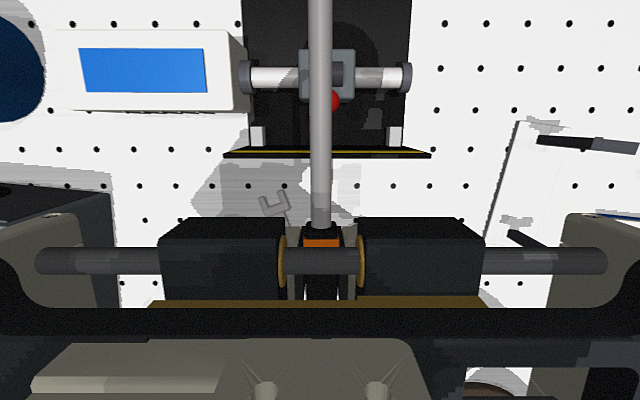

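Run:
```python
from h import *
C=cam('s19.png');s,_=pickle.load(open('pics/s19.png.pkl','rb'))
M=R.from_euler('xyz',s['eef_rot'],degrees=True).as_matrix();P=lambda q:proj(C,s['tcp_pos']+M@np.array(q))[0].round(1)
print('tip',P([.125,0,.012]),crop((218,336),(260,130),3),'bend',P([.125,0,-.055]),crop((219,262),(260,130),3))
```

```text
tip [333.7 243.5] [332.33333333 241.66666667] bend [334.  218.8] [332.66666667 217.        ]
```

>>> {"fn": "apply_moves", "kwargs": {
  "commands": [
    {"grip": 0, "dp": [7, 50, 0], "yaw": 0.03},
    {"grip": 0, "dp": [7, 100, 0], "yaw": 0.06},
    {"grip": 0, "dp": [7, 150, 0], "yaw": 0.09},
    {"grip": 0, "dp": [7, 200, 0], "yaw": 0.12},
    {"grip": 0, "dp": [7, 250, 0], "yaw": 0.139},
    {"grip": 0, "dp": [7, 279, 20], "yaw": 0.139},
    {"grip": 0, "dp": [7, 279, 40], "yaw": 0.139},
    {"grip": 0, "dp": [7, 279, 60], "yaw": 0.139},
    {"grip": 0, "dp": [7, 279, 60], "yaw": 0.139},
    {"grip": 0, "dp": [7, 279, 60], "yaw": 0.139}
  ]
}}

```text
time_s: 21.12
tcp_pos: [0.4736, -0.0306, 0.1404]
eef_rot: [180.0, 0.1, -7.9]
contact_force: [0.0, -0.3, -1.2]
gripper_width: 0.0157
```

```bash
python3 -c "
from h import *
snap('wrist','w20.png');snap('scene','s20.png')
togo((.4729,-.0311,.0449),-8.0)
a=cv2.imread('pics/s20.png');b=cv2.resize(a[110:240,250:380],None,fx=4.5,fy=4.5,interpolation=cv2.INTER_CUBIC);cv2.imwrite('pics/s20c.png',b)"
```

```text
dp [-1.1  1.  96.1] yaw 0.0011 t 21.23 F [ 0.5 -0.  -1.5] w 0.0157 rpy [-1.7999e+02 -3.0000e-02 -7.9300e+00] [ 0.474  -0.0303  0.141 ] q [ 20.   4. -28.   0. -58.  62.]
```

View pics/s20c.png

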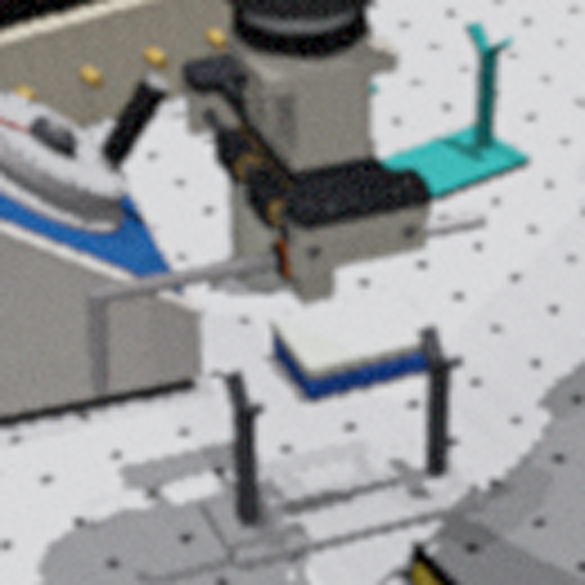

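View pics/w20.png

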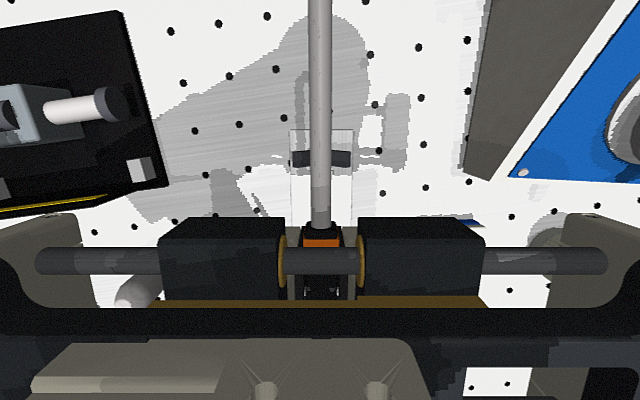

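>>> {"fn": "apply_moves", "kwargs": {
  "commands": [
    {"grip": 0, "dp": [-1, 1, 30], "yaw": 0},
    {"grip": 0, "dp": [-1, 1, 60], "yaw": 0},
    {"grip": 0, "dp": [-1, 1, 78], "yaw": 0},
    {"grip": 0, "dp": [-1, 1, 88], "yaw": 0},
    {"grip": 0, "dp": [-1, 1, 94], "yaw": 0},
    {"grip": 0, "dp": [-1, 1, 95.5], "yaw": 0},
    {"grip": 0, "dp": [-1, 1, 95.5], "yaw": 0},
    {"grip": 0, "dp": [-1, 1, 95.5], "yaw": 0}
  ]
}}

```text
time_s: 22.22
tcp_pos: [0.4731, -0.0311, 0.0456]
eef_rot: [-180.0, -0.1, -8.0]
contact_force: [-0.4, 1.0, 2.2]
gripper_width: 0.0156
```

```bash
python3 -c "
from h import *
snap('wrist','w21.png');snap('scene','s21.png')
togo((.4729,-.0311,.0449),-8.0)
a=cv2.imread('pics/s21.png');b=cv2.resize(a[110:240,250:380],None,fx=4.5,fy=4.5,interpolation=cv2.INTER_CUBIC);cv2.imwrite('pics/s21c.png',b)"
```

```text
dp [-0.2  0.   0.6] yaw 0.0009 t 22.32 F [0.3 2.2 2.2] w 0.0155 rpy [-1.7997e+02 -7.0000e-02 -7.9500e+00] [ 0.4731 -0.0311  0.0455] q [ 20.  11. -35.   0. -44.  62.]
```

View pics/s21c.png

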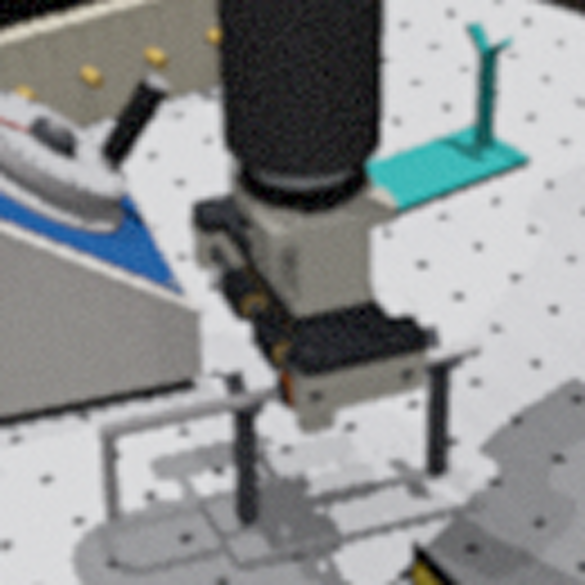

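View pics/w21.png

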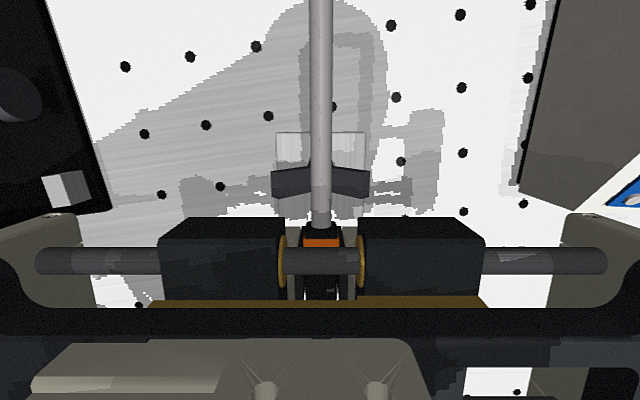

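The rod sits in both notches with 2 N upward contact. I'll open moderately, then rise.

>>> {"fn": "apply_moves", "kwargs": {
  "commands": [
    {"grip": 0.45, "dp": [0, 0, 0], "yaw": 0},
    {"grip": 0.45, "dp": [0, 0, 0], "yaw": 0},
    {"grip": 0.45, "dp": [0, 0, 0], "yaw": 0},
    {"grip": 0.45, "dp": [0, 0, 0], "yaw": 0},
    {"grip": 0.45, "dp": [0, 0, -20], "yaw": 0},
    {"grip": 0.45, "dp": [0, 0, -70], "yaw": 0},
    {"grip": 0.45, "dp": [0, 0, -130], "yaw": 0},
    {"grip": 0.45, "dp": [-40, 0, -190], "yaw": 0},
    {"grip": 0.45, "dp": [-100, 0, -220], "yaw": 0},
    {"grip": 0.45, "dp": [-100, 0, -220], "yaw": 0},
    {"grip": 0.45, "dp": [-100, 0, -220], "yaw": 0}
  ]
}}

```text
time_s: 23.7
tcp_pos: [0.3735, -0.0172, 0.2655]
eef_rot: [-179.9, -0.1, -7.9]
contact_force: [0.5, 0.2, -0.8]
gripper_width: 0.0394
```

Run:
```python
from h import *
for n in('scene','top','wrist'): snap(n,n+'_end.png')
togo((.4729,-.0311,.0449),-8.0)
a=cv2.imread('pics/scene_end.png')
cv2.imwrite('pics/se_a.png',cv2.resize(a[100:240,180:370],None,fx=4,fy=4,interpolation=cv2.INTER_CUBIC))
a=cv2.imread('pics/top_end.png')
cv2.imwrite('pics/te.png',cv2.resize(a[110:270,200:500],None,fx=2.6,fy=2.6,interpolation=cv2.INTER_CUBIC))
```

```text
dp [100.5  -0.6 218.7] yaw 0.0007 t 23.85 F [ 0.3 -0.6 -0.6] w 0.0389 rpy [ 1.7993e+02  1.1000e-01 -7.9600e+00] [ 0.3738 -0.0175  0.2638] q [ 28. -12. -26.  -0. -76.  54.]
```

View pics/se_a.png

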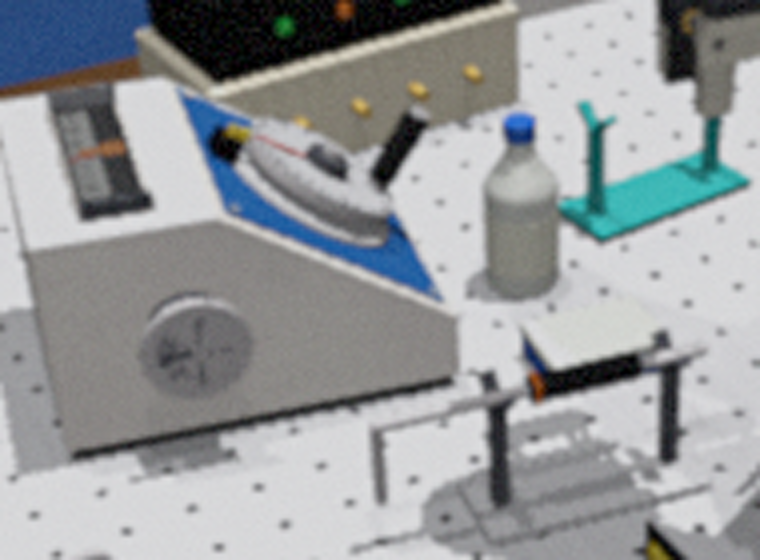

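View pics/te.png

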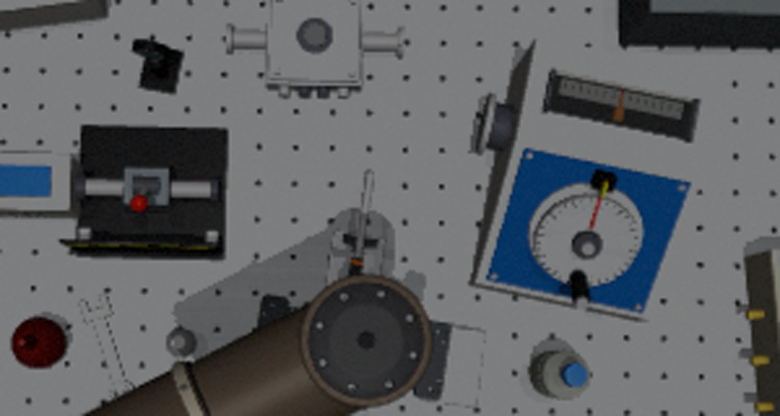

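View pics/wrist_end.png

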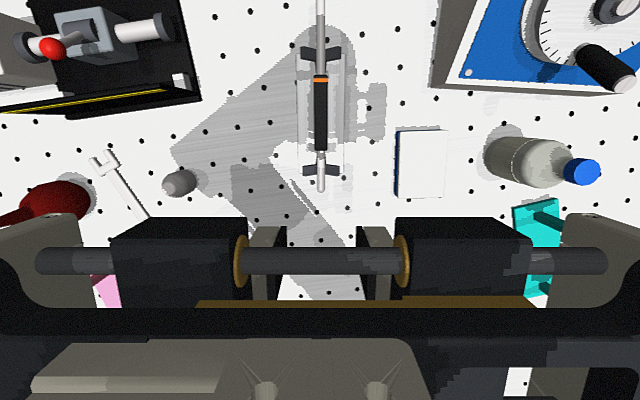

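View pics/scene_end.png

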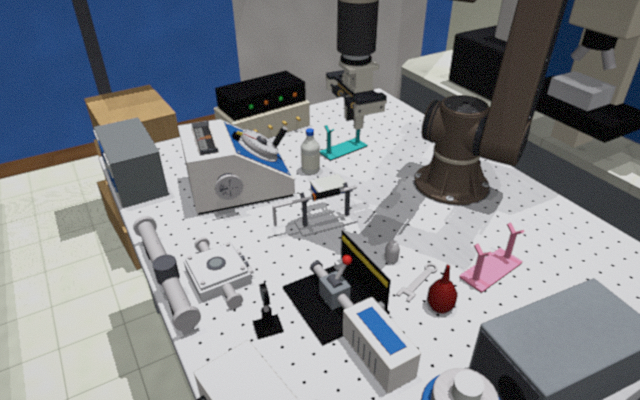

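Run:
```python
from m3 import *
a=cv2.imread('pics/top_end.png');cv2.imwrite('pics/te2.png',cv2.resize(a[160:225,395:460],None,fx=9,fy=9,interpolation=cv2.INTER_CUBIC))
x=np.load('mono.npy');C=cam('top_end.png')
print([(d,((proj(C,W(x[:3],[pt(x[3],d,r,0) for r in(.062,.02)]))-[395,160]+.5)*9-.5).round(0).tolist()) for d in(-.1,-.04,0,.05)])
```

```text
[(-0.1, [[314.0, 238.0], [292.0, 344.0]]), (-0.04, [[325.0, 240.0], [296.0, 345.0]]), (0, [[332.0, 241.0], [298.0, 345.0]]), (0.05, [[340.0, 243.0], [301.0, 346.0]])]
```

View pics/te2.png

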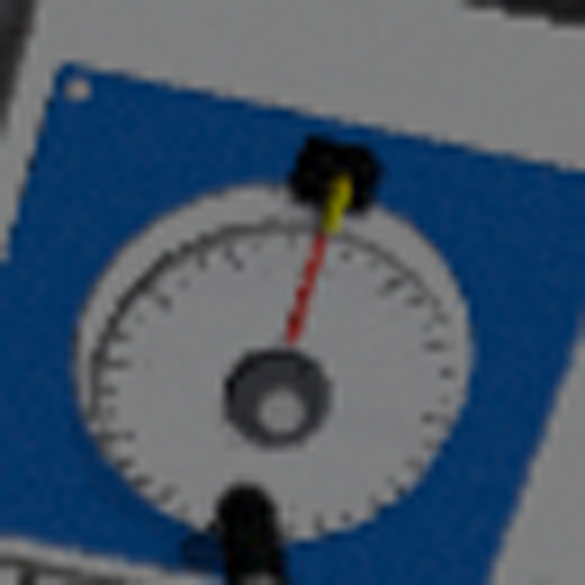

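```bash
python3 -c "
from h import *
print(close_job())"
```

```text
the job is handed in; nothing more can be done
None
```

The job is done and handed in at about 24 s of the 58 s allowed. `close_job()` gave no verdict, so the results below are my own camera checks.

**What I did**
- **Handwheel:** I wound it anticlockwise to about -0.9 rad, then came back clockwise and let the crank go.
- **Shutter:** I took the rod from its rest, reached over the guard and pulled the lever to its stop. Only the rod appeared to touch the lever. In the last part of the pull the hook slid to the left side of the ball, pressing sideways with about 5 N.
- **Rod:** I laid it back in its rest with the hook hanging, then raised the gripper clear of everything.

**Last checks**

| Item | Measured | Required |
|---|---|---|
| Dial | about -0.03 to -0.04 rad | within 0.1 rad |
| Pointer | on the red mark | within 2 mm |
| Shutter | about 1.0 rad (ball at x 0.553, z 0.119); still leaning open in the final pictures | above 0.85 rad |
| Rod | in both notches, within about 1 px of its starting place | grip within 30 mm along, 8 mm across |
| Bystanders | looked unmoved in the final pictures; not measured one by one | under 30 mm |

**What failed or disagreed**
- **First crank grasp:** the handle slipped out of the fingers and left the wheel near +0.1 rad. I then straddled the handle with the fingers part open, which worked.
- **First rod grasp:** the fingers shut above the rod and lifted nothing.
- **Cause of both:** the camera showed the real fingertips about 40 mm short of the reported TCP. I allowed for that on the second rod grasp, and the grip read 15.9 mm against the 16 mm handle.

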